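# Carry a top-heavy specimen jar over the light box to the other tray

## Robot

A 7-joint arm with a two-finger parallel gripper is mounted at the origin on the work surface. World frame = base frame: x ahead of the robot, y to its left, z up, the work surface at z = 0. Lengths are in m, angles in rad, forces in N, time in s.
With the tool pointing down it reaches from about 0.4 to 0.85 m from the base axis. Payload 10.4 kg.
Tool frame: the origin (TCP) lies at the very end of the fingers, on their centre line; the grasp point (between the pads) lies 19 mm behind it (manip.grip_point_offset is the distance from the TCP to the grasp point, in m); z points along the fingers, y is the line along which they close (so a half turn about z gives the same grasp; the last joint's range is limited). The gripper opens to 85 mm and grips with 20 to 120 N. Pads are 22 mm wide; open, the fingers measure 114 mm over their backs; the gripper's body (76 mm by 85 mm) begins 54 mm behind the grasp point. The pads swing forward as they close: fully open they stand 13 mm farther back than shut.
Start: joints at [1.1, 0.332, -0.065, 1.46, 0.022, 1.35, -0.088], TCP at [0.271, -0.563, 0.197] pointing down, gripper open.
Joint ranges: [-2.6, 2.6], [-0.5, 2.12], [-1.47, 1.34], [0.16, 2.42], [-1.27, 4.41], [0.06, 2.06], [-2.6, 2.6]. Speed limits (rad/s): [2.22, 2.22, 2.79, 2.79, 3.14, 3.14, 3.14].

## Interface

Orientations are given as a unit quaternion [x, y, z, w].
In Python, from workcell import manip gives the robot as it stands. The module is installed in compiled form; this text tells all that it offers.
- The arm moves only by the tool step_arm, never from a script. Its argument "moves" is a list of rows, each a list of 7 numbers: the closure, from 0 (fully open) to 1 (shut), then the shift along the world's x, y, z in mm, then the turn, a rotation vector about the world's x, y, z in rad. In form: [[grip, tx, ty, tz, ax, ay, az], ...]. A call has 1 to 10 rows; each row is the pose to reach, as a shift and turn from the pose commanded when the call began; what a row does not reach only later rows make up. A row lasts 1/10 s, in which the tool goes at most 50 mm and 8.59 degrees, less where a joint would pass 70% of its speed; a pose out of reach is approached as far as the arm can. A call with a gripper value outside its range is refused whole. The fingers move at their own pace and stop on an object; "grip_force" is the grip in N (left out, the last holds). Time passes only in rows, so rows that repeat a pose let the fingers close. It gives the time, the measured TCP pose, the force, the opening and the grip force at its end, in the units of the state.
- manip.get_obs(): the state, without advancing time (a new reading comes with each control period).
- manip.camera(name): name is "scene" or "side" or "wrist"; returns a dict with "image" (480x640x3 uint8, blue, green, red), "K" (3x3 intrinsics, pixels), "rvec" (rotation vector, rad) and "tvec" (3), from world to camera coordinates, as OpenCV has them; the wrist camera has in their place "mount" (4x4, takes a point from camera to tool coordinates, whose origin is the TCP and whose axes are the flange's). Camera axes: x right, y down, z forward; pixel columns grow to the right and rows downward; lengths in m; the calibration is good to about 2 mm. A picture is of the moment at which its call begins: read the wrist's pose just before it. There is no depth.
- manip.hand_in(): hands the job in; it is judged then, once.
The state is a dict: "clock": time; "joint_pos": joint angles; "joint_velocities": joint speeds; "tau": joint torques, N m; "position": TCP position; "ee_rot": TCP orientation; "ft_force": force on the tool from outside, world axes, zero at the start; "torque": the same for the moment, N m; "grip_width": opening from 0.0 (shut) to 1.0 (fully open); "grasp_force": force on a finger pad.
Only numpy, scipy, OpenCV 4.12 (cv2) and the standard library are available. Lean on these libraries where they do the work, as an engineer would, in place of code of your own. Each camera call takes 0.05 s, during which the arm holds its last target. There are 200 camera calls.

## Task

Lift the specimen carrier by its black handle bar out of the tray it stands in and hold it, centred and clear above the pane of the light box, for at least 6 s with the carrier level and the jar upright, so that the specimen can be inspected. Then set it down gently and square in the other, empty tray with the bob between the guide cheeks, and let go. The jar swings freely on its axle and is top-heavy: out of the tray it must be balanced all the time and must never tip over to its stop. Keep the carrier off the light box and leave everything else on the bench in place.

Things in the scene. Friction and masses are not known exactly. Their poses are not given: they have to be found in the camera images.
- carrier: Loose steel carrier frame, 0.45 kg without cradle, 130 x 144 x 270 mm, open underneath, same after half a turn. Origin: centre of its underside, z up. Two foot bars along x (130 long, 14 wide, 10 high) at y = +-65 mm, an upright (20 x 10 mm) on each, a black handle bar along y on top
- handle (a point): Centre of the carrier's black handle bar (24 mm thick along carrier x, 20 high, 140 long along carrier y), 260 mm above the underside; axes as the carrier. Pinch it from above across the 24 mm; the jar's lid is 57 mm below this point
- axle (a point): Middle of the thin axle along carrier y, 115 mm above the carrier's underside, axes as the carrier. The cradle (glass jar above, steel bob below, rigidly joined) swings on it, top-heavy. A torsion spring of 0.024 Nm/rad between carrier and cradle pulls the lean to 0 but is too weak: with the carrier still, a lean grows e-fold in 0.4 to 0.65 s
- cradle (a joint): Lean of the cradle relative to the carrier, rad, about carrier +y: 0 in line with the uprights, positive when the jar's top leans to carrier +x. Stops at +-0.35. Damping 0.001 Nm s/rad, no dry friction. Balance it by tilting the carrier about its y axis against the lean (acts through the spring), or by moving it along its x towards the lean
- jar_top (a point): Centre of the top of the jar's white lid (jar 62 mm diameter), on the cradle 88 mm above the axle; its z axis is the jar's axis. Cradle, nominal: mass 0.42 kg, centre of mass 7.45 mm above the axle, moment of inertia about the axle 0.00164 kg m2; mass and inertia vary together from 0.9 to 1.12 of this
- bob (a point): Centre of the underside of the steel bob (36 mm diameter, 50 high), on the cradle 95 mm below the axle, so 20 mm above the level of the carrier's feet when upright
- tray_a: Fixed white enamel tray where the carrier stands at the start, 180 x 180 mm, floor 5 mm thick, rim 12 high. Origin: centre of its underside. In its middle two steel guide cheeks face each other across tray x, 44 mm apart, 50 long in y, 39 high, then flared outward to 95 mm apart at 64 mm height; the bob hangs between them, which keeps the jar within about 0.06 rad of upright
- tray_b: Fixed white enamel tray, empty, identical to tray_a: the destination. The carrier stands right in it when centred with the axes of both parallel (either way round), its feet on the tray floor 5 mm above the tray's origin and the bob between the cheeks
- lamp: Fixed flat light box with a glowing square pane on top, 150 x 150 x 29 mm. Origin: centre of its underside
- jar1: Bystander: loose specimen jar beyond the trays, 70 mm diameter, 99 high; origin at its underside
- jar2: Bystander: loose larger specimen jar beyond the trays, 80 mm diameter, 114 high; origin at its underside
- jar3: Bystander: loose specimen jar at the back, 70 mm diameter, 94 high; origin at its underside
- reagent: Bystander: loose amber bottle at the back, 56 mm diameter, 110 high; origin at its underside
- dish: Bystander: loose small flat glass dish, 40 mm diameter, 16 high, between the trays and the light box; origin at its underside
- stopper: Bystander: loose rubber stopper, 36 mm diameter, 30 high, between the trays and the light box; origin at its underside
Things that resemble listed ones, but are neither listed nor needed, are in the scene too. Of the things like the lamp, leave any that is turquoise; of the rest the smaller one is meant.

How it is judged:
On the way, in this order (a step that is already met when the one before it is completed fails the run):
1. the carrier is lifted out of its tray, the bob clear of the cheeks (height (world z) of carrier above 0.055 m and horizontal distance between carrier and tray_a below 0.15 m), for 0.1 s.
2. the carrier is held by its handle clear above the light box, within 50 mm of the pane's centre, level within 0.14 rad, the jar within 0.1 rad of upright, for 5 s (horizontal distance between carrier and lamp below 0.05 m and height (world z) of carrier above 0.045 m and angle between carrier's own z axis and vertical below 0.14 rad and angle between jar_top's own z axis and vertical below 0.1 rad and contact force between carrier and lamp below 0.1 N and contact force between carrier and the fingers above 1 N), for 5 s.
At the end, for the whole second after the job is handed in: The carrier stands released and at rest with both feet flat on the floor of the empty tray, within 28 mm of its centre and 0.18 rad of square, and the jar is within 0.12 rad of upright (horizontal distance between carrier and tray_b below 0.028 m and z of carrier in the frame of tray_b below 0.009 m and angle between the x axis of carrier and the x axis of tray_b, either way round below 0.18 rad and angle between carrier's own z axis and vertical below 0.06 rad and angle between jar_top's own z axis and vertical below 0.12 rad and linear speed of carrier below 0.02 m/s and velocity of joint cradle between -0.1 and 0.1 rad/s); the robot touches nothing.
It fails at once if the jar tips to its stop (value of joint cradle above 0.3 rad or value of joint cradle below -0.3 rad).
It fails at once if the carrier is tilted more than 0.25 rad (angle between carrier's own z axis and vertical above 0.25 rad).
It fails at once if the carrier is slammed into the tray (contact force between carrier and tray_b above 45 N).
It fails at once if the carrier touches the light box (contact force between carrier and lamp above 2 N).
It fails at once if a bystander is disturbed (distance of any of jar1, jar2, jar3, reagent, dish, stopper from where it was at the start of the episode above 0.02 m).
It also fails if it takes over 72 s, if anything falls off the work surface, if the arm or the gripper's body presses on something with over 40 N, if the wrist force passes 120 N, or if a joint passes its speed limit or range.

## Working session

There is one attempt and no reset: what is moved stays moved. The work goes in short steps, Python scripts to look and compute and a tool call to move; the robot and the scene stay as the last step left them, time stands still between calls to the robot, and variables do not carry over. Pictures are saved under pics/ and viewed, at most 10 in all, crops included, and the job is handed in when it is done.

Besides the shell and the picture viewer there is one more tool, called by a JSON object that holds its "name" and its "arguments", one argument or row to a line. step_arm: Moves the arm, as the interface text tells. Its arguments: {"type":"object","properties":{"moves":{"type":"array","items":{"type":"array","items":{"type":"number"}}},"grip_force":{"type":"number"}},"required":["moves"]}

```bash
mkdir -p pics
cat > h.py <<'E'
import numpy as np, cv2, pickle
from scipy.spatial.transform import Rotation as R
from workcell import manip
def ray(c,uv):
    uv=np.atleast_2d(np.float64(uv)); Rm=cv2.Rodrigues(np.float64(c["rvec"]))[0]
    p=cv2.undistortPoints(uv[:,None],np.float64(c["K"]),None)[:,0]
    d=np.c_[p,np.ones(len(p))]@Rm; o=-Rm.T@np.float64(c["tvec"]).ravel()
    return o,d/np.linalg.norm(d,axis=1)[:,None]
def onz(c,uv,z):
    o,d=ray(c,uv); return o+d*((z-o[2])/d[:,2])[:,None]
def proj(c,P):
    return cv2.projectPoints(np.float64(P).reshape(-1,1,3),np.float64(c["rvec"]),np.float64(c["tvec"]),np.float64(c["K"]),None)[0][:,0]
def tri(c1,u1,c2,u2):
    o1,d1=ray(c1,u1);o2,d2=ray(c2,u2);A=np.c_[d1[0],-d2[0]]
    s=np.linalg.lstsq(A,o2-o1,rcond=None)[0];a=o1+s[0]*d1[0];b=o2+s[1]*d2[0]
    return (a+b)/2,np.linalg.norm(a-b)
E
python3 - <<'E'
from h import *
o=manip.get_obs(); print({k:np.round(v,3).tolist() for k,v in o.items()}, manip.grip_point_offset)
for n in("scene","side"):
    c=manip.camera(n); cv2.imwrite(f"pics/{n}0.png",c["image"]); pickle.dump(c,open(f"{n}0.pkl","wb"))
    r,_=ray(c,[[320,240]]); print(n,r.round(3),_.round(3),c["K"][0][0])
E
```

```text
{'clock': 0.0, 'joint_pos': [1.1, 0.333, -0.065, 1.461, 0.022, 1.35, -0.088], 'joint_velocities': [0.0, 0.001, -0.001, -0.001, -0.002, -0.001, 0.0], 'tau': [-0.0, -62.545, 0.049, -39.16, 0.016, 0.01, -0.0], 'position': [0.27, -0.563, 0.196], 'ee_rot': [0.975, 0.222, -0.0, -0.001], 'ft_force': [0.236, -0.804, -0.392], 'torque': [0.003, -0.023, 0.046], 'grasp_force': 0.0, 'grip_width': 0.996} 0.0187
scene [1.236 0.603 0.949] [[-0.532 -0.596 -0.602]] 447.07143472263175
side [0.077 0.633 0.856] [[ 0.434 -0.683 -0.588]] 444.16402925909387
```

View pics/scene0.png

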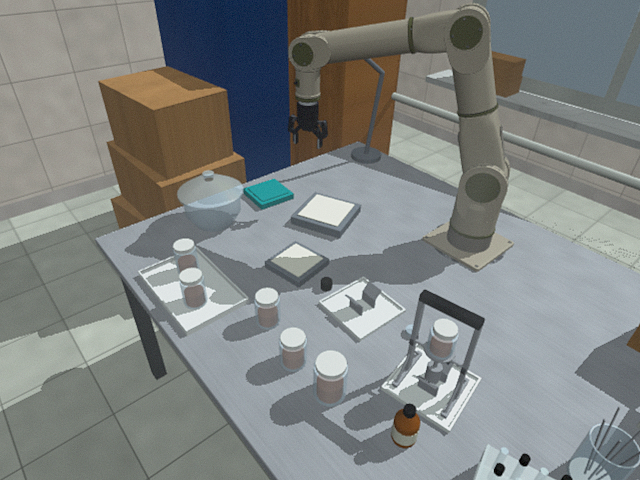

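View pics/side0.png

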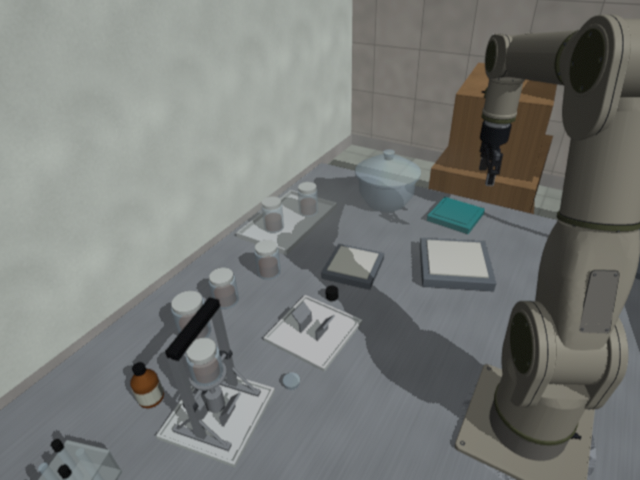

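The scene picture shows the carrier in tray A at (435,350) and the empty tray B at (362,308). The smaller light box is at (297,262), with the stopper at (326,284) and the dish at (410,330). In the side picture the carrier is at (205,380), tray B at (312,330) and the lamp at (353,264). Now I'll measure these.

```bash
cat > m.py <<'E'
from h import *
C={n:pickle.load(open(f"{n}0.pkl","rb")) for n in("scene","side")}
def cont(m,pt=None):
    cs=cv2.findContours(m.astype(np.uint8),cv2.RETR_EXTERNAL,cv2.CHAIN_APPROX_NONE)[0]
    if pt is None: return max(cs,key=cv2.contourArea)[:,0]
    return max(cs,key=lambda c:cv2.pointPolygonTest(c,pt,True))[:,0]
def rect(c,m,pt,z):
    k=cv2.convexHull(cont(m,pt))[:,0]; P=onz(c,k,z)[:,:2].astype(np.float32)
    (x,y),(w,h),a=cv2.minAreaRect(P*1000); return np.round([x,y,w,h,a],1)
for n,roi,lp,tp in(("scene",(415,285,490,335),(297,262),(340,318)),("side",(160,295,225,365),(353,264),(290,340))):
    c=C[n]; im=c["image"]; hsv=cv2.cvtColor(im,cv2.COLOR_BGR2HSV); V=hsv[...,2]; S=hsv[...,1]
    print(n,"V lamp",V[lp[1],lp[0]],S[lp[1],lp[0]],"tray",V[tp[1],tp[0]],S[tp[1],tp[0]])
    x0,y0,x1,y1=roi; m=np.zeros(V.shape,bool); m[y0:y1,x0:x1]=V[y0:y1,x0:x1]<50
    k=cont(m); r=cv2.minAreaRect(k); print(" handle",cv2.boxPoints(r).round(1).tolist(),cv2.contourArea(k))
    for th in(135,150,165): print(" lamp pane",th,rect(c,V>th,lp,.029))
    for th in(160,175,190): print(" tray b",th,rect(c,V>th,tp,.012))
E
python3 m.py
python3 - <<'E'
import cv2,numpy as np
a=cv2.imread("pics/scene0.png")[280:440,370:490];b=cv2.imread("pics/side0.png")[290:470,140:290]
f=lambda i:cv2.resize(i,None,fx=600/max(i.shape[0],1)*.95,fy=600/i.shape[0]*.95,interpolation=2)
a=cv2.resize(a,(390,520),interpolation=2);b=cv2.resize(b,(405,486),interpolation=2)
o=np.zeros((520,795,3),np.uint8);o[:520,:390]=a;o[:486,390:795]=b
cv2.imwrite("pics/crop1.png",o)
E
```

```text
scene V lamp 164 16 tray 166 11
 handle [[427.6000061035156, 303.79998779296875], [430.20001220703125, 298.6000061035156], [462.6000061035156, 314.79998779296875], [460.0, 320.0]] 83.5
 lamp pane 135 [ 330.8 -551.2  832.5 1080.3   13.3]
 lamp pane 150 [ 544.8 -281.2  123.   122.     9.7]
 lamp pane 165 [ 551.2 -266.4    5.     0.  -128.6]
 tray b 160 [ 205.5  209.8  928.9 1665.3   85.3]
 tray b 175 [120.  226.8 868.  700.7  15.2]
 tray b 190 [519.   31.4  98.6 182.5  87.8]
side V lamp 126 16 tray 181 3
 handle [[163.0, 353.8999938964844], [209.39999389648438, 293.20001220703125], [222.10000610351562, 302.8999938964844], [175.6999969482422, 363.6000061035156]] 1029.0
 lamp pane 135 [ 535.1 -298.8   94.9   95.     9.8]
 lamp pane 150 [ 534.6 -300.1   91.3   88.     9.3]
 lamp pane 165 [ 533.1 -301.    84.6   81.7    9.9]
 tray b 160 [516.9  -7.3 167.5 178.1  87.7]
 tray b 175 [517.1  -7.5 163.6 156.9  87.5]Traceback (most recent call last):
  File "m.py", line 16, in <module>
    for th in(160,175,190): print(" tray b",th,rect(c,V>th,tp,.012))
                                               ~~~~^^^^^^^^^^^^^^^^
  File "m.py", line 8, in rect
    k=cv2.convexHull(cont(m,pt))[:,0]; P=onz(c,k,z)[:,:2].astype(np.float32)
                     ~~~~^^^^^^
  File "m.py", line 6, in cont
    return max(cs,key=lambda c:cv2.pointPolygonTest(c,pt,True))[:,0]
           ~~~^^^^^^^^^^^^^^^^^^^^^^^^^^^^^^^^^^^^^^^^^^^^^^^^^
ValueError: max() iterable argument is empty
```

View pics/crop1.png

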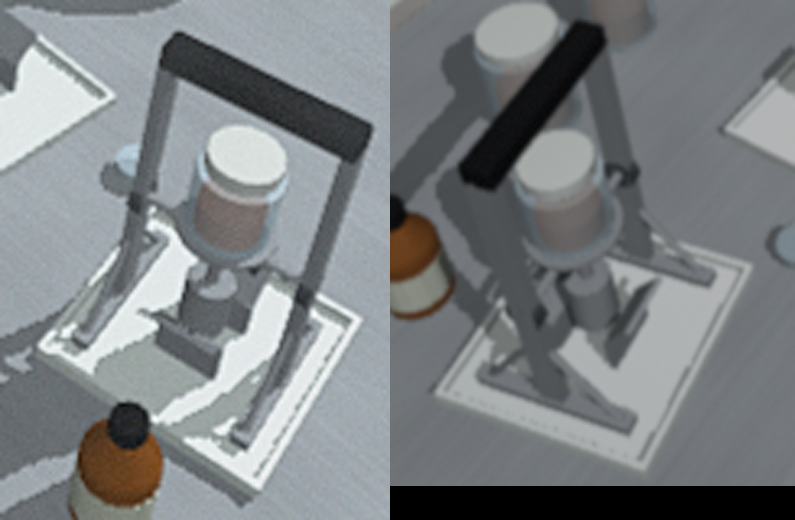

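The crop shows the handle running from (421,295) to (482,323) in the scene view and from (165,345) to (213,298) in the side view. The jar is nearly upright and the foot bars run across the handle. I'll tighten the masks next.

```bash
cat > m2.py <<'E'
from m_ import *
H={}
for n,roi,lroi,lp,troi in(("scene",(412,283,492,334),(262,238,332,288),(297,262),(312,274,412,342)),("side",(160,292,227,367),(318,240,390,290),(353,264),(258,290,366,370))):
    c=C[n]; im=c["image"]; hsv=cv2.cvtColor(im,cv2.COLOR_BGR2HSV); V=hsv[...,2].astype(int); S=hsv[...,1].astype(int)
    def sub(m,r):
        o=np.zeros(m.shape,bool);x0,y0,x1,y1=r;o[y0:y1,x0:x1]=m[y0:y1,x0:x1];return o
    for th in(55,70):
        k=cont(sub(V<th,roi)); r=cv2.minAreaRect(k); b=cv2.boxPoints(r); print(n," handle",th,b.round(0).tolist(),np.round(r[0],1),np.round(r[1],1))
        if th==(70 if n=="scene" else 55): H[n]=(k,r)
    ff=im.copy(); mk=np.zeros((482,642),np.uint8)
    cv2.floodFill(ff,mk,lp,0,(22,)*3,(40,)*3,4|cv2.FLOODFILL_FIXED_RANGE|cv2.FLOODFILL_MASK_ONLY|(255<<8))
    k=cont(sub(mk[1:-1,1:-1]>0,lroi)); print(" pane px bbox",cv2.boundingRect(k),"z.029:",rectk(c,k,.029))
    t=cv2.boxPoints(cv2.minAreaRect(k)); 
    H[n+"l"]=cv2.moments(k); 
    print(" S table",S[troi[1]+3,troi[0]+3],V[troi[1]+3,troi[0]+3])
    for st in(12,15,18):
        k=cont(sub((S<st)&(V>90),troi)); print(" tray b S<",st,cv2.boundingRect(k),rectk(c,k,.012))
    # lamp body: dark frame
    k=cont(sub(V<100,lroi)); print(" frame",cv2.boundingRect(k),rectk(c,k,.029))
a=[[H[n+"l"]["m10"]/H[n+"l"]["m00"],H[n+"l"]["m01"]/H[n+"l"]["m00"]] for n in("scene","side")]
print("pane tri",tri(C["scene"],a[0],C["side"],a[1]))
print("handle tri",tri(C["scene"],H["scene"][1][0],C["side"],H["side"][1][0]))
E
sed -n 1,12p m.py | sed 's/def rect(c,m,pt,z):/def rectk(c,k,z):/; s/k=cv2.convexHull(cont(m,pt))/k=cv2.convexHull(k)/' | grep -v '^for' > m_.py; python3 m2.py
```

```text
scene  handle 55 [[424.0, 302.0], [427.0, 294.0], [483.0, 323.0], [479.0, 330.0]] [453.1 312.2] [62.1  8.2]
scene  handle 70 [[417.0, 299.0], [423.0, 288.0], [485.0, 319.0], [479.0, 330.0]] [451. 309.] [68.9 12.5]
 pane px bbox (271, 255, 52, 22) z.029: [ 547.2 -279.   119.5  119.7    9.9]
 S table 11 113
 tray b S< 12 (344, 295, 62, 44) [526.4  46.6 177.7  91.6   5.9]
 tray b S< 15 (318, 277, 88, 64) [521.9  -7.9 190.4 190.9  86.7]
 tray b S< 18 (317, 274, 90, 68) [519.7  -8.2 201.5 213.8  89.3]
 frame (265, 255, 64, 32) [ 559.3 -264.8  165.5  163.3    9.5]
side  handle 55 [[163.0, 354.0], [209.0, 293.0], [222.0, 303.0], [176.0, 364.0]] [192.6 328.4] [16.4 76.4]
side  handle 70 [[162.0, 354.0], [209.0, 292.0], [223.0, 303.0], [176.0, 365.0]] [192.5 328.5] [17.6 77.8]
 pane px bbox (328, 240, 62, 50) z.029: [ 529.3 -289.7  176.2  230.9   23.9]
 S table 17 123
 tray b S< 12 (263, 295, 99, 75) [516.6 -11.4 191.3 187.9  88. ]
 tray b S< 15 (263, 294, 99, 76) [516.  -10.5 195.2 194.3  87.8]
 tray b S< 18 (258, 290, 108, 80) [535.7 -12.9 290.8 269.3  29.3]
 frame (318, 240, 66, 50) [ 549.8 -271.9  198.8  228.7   28.9]
pane tri (array([ 0.53147293, -0.30698339,  0.00372502]), np.float64(0.03250039340126285))
handle tri (array([0.57414334, 0.28616567, 0.26489419]), np.float64(0.0001148898967978063))
```

Run:
```python
import cv2,numpy as np
a=cv2.imread("pics/scene0.png");b=cv2.imread("pics/side0.png")
o=np.zeros((600,800,3),np.uint8)
for i,(im,x,y) in enumerate(((a,257,232),(b,313,233),(a,312,270),(b,258,290))):
    w,h=(80,60) if i<2 else (106,80)
    o[(i//2)*300:(i//2)*300+300,(i%2)*400:(i%2)*400+400]=cv2.resize(im[y:y+h,x:x+w],(400,300),interpolation=2)
cv2.imwrite("pics/crop2.png",o)
```

```text
(no output)
```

View pics/crop2.png

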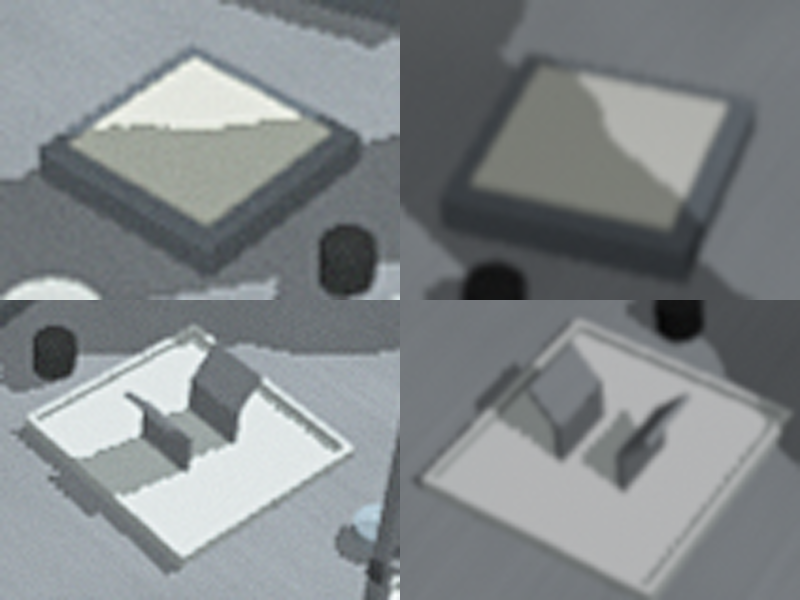

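The crop shows the lamp pane partly shaded, with scene corners near (296,242), (323,258), (298,277) and (271,262). Tray B's cheeks stand at scene (354,304) and (370,296), facing each other across world x.

```bash
cat > m3.py <<'E'
from m_ import *
P={}
for n,lroi in(("scene",(262,236,332,290)),("side",(318,236,390,292))):
    c=C[n]; im=c["image"].astype(int); x0,y0,x1,y1=lroi; m=np.zeros(im.shape[:2],bool)
    m[y0:y1,x0:x1]=((im[...,2]-im[...,0])>0)[y0:y1,x0:x1]
    m=cv2.morphologyEx(m.astype(np.uint8),cv2.MORPH_OPEN,np.ones((3,3))); m=cv2.morphologyEx(m,cv2.MORPH_CLOSE,np.ones((5,5)))
    k=cont(m); print(n,cv2.boundingRect(k),rectk(c,k,.029)); q=cv2.approxPolyDP(cv2.convexHull(k),4,True)[:,0]; P[n]=onz(c,q,.029)[:,:2]
    M=cv2.moments(cv2.convexHull(k)); P[n+"c"]=[M["m10"]/M["m00"],M["m01"]/M["m00"]]
print("lamp tri",tri(C["scene"],P["scenec"],C["side"],P["sidec"]))
# handle direction and dish/stopper: end mids of the rectangles cast at z=.265
for n,e in(("scene",[[(417+423)/2,(299+288)/2],[(485+479)/2,(319+330)/2]]),("side",[[(163+176)/2,(354+364)/2],[(209+222)/2,(293+303)/2]])):
    w=onz(C[n],e,.265); d=w[1]-w[0]; print(n,w.round(3).tolist(),np.linalg.norm(d),np.degrees(np.arctan2(d[1],d[0])))
# tray corners b, both views at rim top
for n,q in(("scene",[[27,120],[195,28],[352,150],[180,265]]),("side",[[418,180],[580,20],[790,115],[645,295]])):
    q=np.float64(q)-([0,0] if n=="scene" else [400,0]); q=q/3.766+([312,270] if n=="scene" else [258,290])
    w=onz(C[n],q,.012)[:,:2]; print(n,"tray b",w.mean(0).round(4),[np.linalg.norm(w[i]-w[i-1]).round(3) for i in range(4)],[np.degrees(np.arctan2(*(w[i]-w[i-1])[::-1])).round(1) for i in range(4)])
w=manip.camera("wrist"); print(np.array(w["mount"]).round(3).tolist(),w["K"][0][0])
o=manip.get_obs(); print(R.from_quat(o["ee_rot"]).as_matrix().round(3).tolist())
E
python3 m3.py
```

```text
scene (273, 245, 49, 31) [ 547.1 -278.3  120.4  120.9   10. ]
side (329, 247, 48, 32) [ 545.2 -281.   119.5  120.3    9.5]
lamp tri (array([ 0.54538287, -0.28066296,  0.02544913]), np.float64(0.002101631256260299))
scene [[0.588, 0.214, 0.265], [0.562, 0.354, 0.265]] 0.14240760377898676 100.6255084679916
side [[0.559, 0.356, 0.265], [0.592, 0.206, 0.265]] 0.15273919848020495 -77.66484838181722
scene tray b [ 0.5215 -0.0052] [np.float64(0.18), np.float64(0.179), np.float64(0.176), np.float64(0.182)] [np.float64(-93.4), np.float64(177.4), np.float64(87.8), np.float64(-1.5)]
side tray b [ 0.5163 -0.0112] [np.float64(0.178), np.float64(0.182), np.float64(0.177), np.float64(0.178)] [np.float64(-1.9), np.float64(-93.5), np.float64(176.8), np.float64(86.8)]
[[-0.0, -0.96, -0.281, 0.071], [1.0, -0.0, 0.0, -0.0], [-0.0, -0.281, 0.96, -0.177], [0.0, 0.0, 0.0, 1.0]] 383.7916832226619
[[0.901, 0.433, -0.0], [0.433, -0.901, 0.001], [-0.0, -0.001, -1.0]]
```

The two views agree on these positions:

| Item | Position (m) | Yaw |
|---|---|---|
| Handle | (0.574, 0.286, 0.265) | about +11.5° |
| Lamp | (0.546, -0.280) | – |
| Tray B | (0.519, -0.008) | about -2.4° |

Next I move above the handle.

{"name": "step_arm", "arguments": {
  "moves": [
    [0,21,36,30,0,0,0.07],
    [0,42,72,60,0,0,0.14],
    [0,63,109,90,0,0,0.21],
    [0,84,145,120,0,0,0.28],
    [0,105,181,140,0,0,0.35],
    [0,126,218,155,0,0,0.42],
    [0,147,254,164,0,0,0.49],
    [0,168,290,164,0,0,0.55],
    [0,189,327,164,0,0,0.61],
    [0,210,363,164,0,0,0.66]
  ]
}}

```text
clock: 1.15
position: [0.4811, -0.1987, 0.3607]
ee_rot: [0.85, 0.527, -0.0, 0.0]
ft_force: [0.7, -1.3, -0.0]
grip_width: 1.002
grasp_force: 0.0
```

{"name": "step_arm", "arguments": {
  "moves": [
    [0,10,49,0,0,0,0.07],
    [0,20,98,0,0,0,0.14],
    [0,30,147,0,0,0,0.21],
    [0,40,196,0,0,0,0.28],
    [0,50,245,0,0,0,0.35],
    [0,60,294,0,0,0,0.42],
    [0,70,342,0,0,0,0.49],
    [0,80,390,0,0,0,0.56],
    [0,88,438,0,0,0,0.62],
    [0,94,486,0,0,0,0.665]
  ]
}}

```text
clock: 2.15
position: [0.575, 0.287, 0.3601]
ee_rot: [0.632, 0.775, -0.0, -0.0]
ft_force: [0.6, -0.0, 1.0]
grip_width: 1.002
grasp_force: 0.0
```

Run:
```python
from h import *
o=manip.get_obs(); c=manip.camera("wrist"); cv2.imwrite("pics/w1.png",c["image"]); pickle.dump((o,c),open("w1.pkl","wb"))
```

```text
(no output)
```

View pics/w1.png

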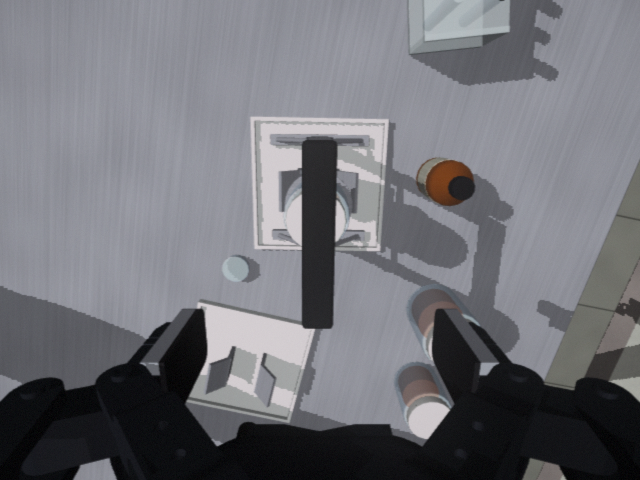

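The wrist picture shows the handle bar upright in the image, from (318,140) to (318,328), so the yaw is right. The lid is visible on both sides of it at (317,213). I'll refine the pose and then descend.

```bash
cat >> h.py <<'E'
def wcam(o,c):
    T=np.eye(4);T[:3,:3]=R.from_quat(o["ee_rot"]).as_matrix();T[:3,3]=o["position"];T=T@np.array(c["mount"]);Ti=np.linalg.inv(T)
    c=dict(c);c["rvec"]=cv2.Rodrigues(Ti[:3,:3])[0];c["tvec"]=Ti[:3,3];return c
E
python3 - <<'E'
from h import *
o,c=pickle.load(open("w1.pkl","rb")); print(np.round(o["position"],4)); w=wcam(o,c)
V=c["image"].max(2); m=np.zeros(V.shape,np.uint8); m[100:345,280:360]=V[100:345,280:360]<50
k=max(cv2.findContours(m,0,1)[0],key=cv2.contourArea)[:,0]
(x,y),s,a=cv2.minAreaRect(onz(w,k,.275)[:,:2].astype(np.float32)*1000); print("handle",x,y,s,a)
# tray a: outline from white mask
m=np.zeros(V.shape,np.uint8); S=cv2.cvtColor(c["image"],cv2.COLOR_BGR2HSV)[...,1]; m[105:262,240:400]=((V>195))[105:262,240:400]
k=np.vstack(cv2.findContours(m,0,1)[0])[:,0]; print("tray a",cv2.minAreaRect(onz(w,k,.012)[:,:2].astype(np.float32)*1000))
m=np.zeros(V.shape,np.uint8); m[295:425,180:325]=((V>190))[295:425,180:325]
m=cv2.morphologyEx(m,cv2.MORPH_OPEN,np.ones((3,3))); k=max(cv2.findContours(m,0,1)[0],key=cv2.contourArea)[:,0]; print("tray b",cv2.minAreaRect(onz(w,k,.012)[:,:2].astype(np.float32)*1000))
print(R.from_quat(o["ee_rot"]).as_rotvec(), np.degrees(np.arctan2(*R.from_quat(o["ee_rot"]).as_matrix()[[1,0],1])))
E
```

```text
[0.575  0.287  0.3601]
handle 574.3462524414062 284.58563232421875 (22.58571434020996, 137.2073516845703) 11.220480918884277
tray a ((572.9644775390625, 285.9765625), (178.1529541015625, 178.49853515625), 10.551175117492676)
tray b ((523.2008666992188, 7.8168792724609375), (139.97703552246094, 168.97349548339844), 87.66262817382812)
[-1.98479843e+00 -2.43512134e+00  7.62314430e-04] 11.63499370946389
```

{"name": "step_arm", "arguments": {
  "moves": [
    [0,-1,-1,-35,0,0,-0.01],
    [0,-1,-1,-70,0,0,-0.01],
    [0,-1,-1,-98,0,0,-0.01],
    [0,-1,-1,-114,0,0,-0.01],
    [0.4,-1,-1,-114,0,0,-0.01],
    [1,-1,-1,-114,0,0,-0.01],
    [1,-1,-1,-114,0,0,-0.01],
    [1,-1,-1,-114,0,0,-0.01],
    [1,-1,-1,-114,0,0,-0.01],
    [1,-1,-1,-114,0,0,-0.01]
  ],
  "grip_force": 80
}}

```text
clock: 3.2
position: [0.5737, 0.2847, 0.2471]
ee_rot: [0.636, 0.772, 0.0, 0.0]
ft_force: [-1.2, -0.5, -0.8]
grip_width: -0.0
grasp_force: 0.0
```

Run:
```python
from h import *
o=manip.get_obs(); c=manip.camera("wrist"); cv2.imwrite("pics/w2.png",c["image"]); pickle.dump((o,c),open("w2.pkl","wb"))
print({k:np.round(o[k],4).tolist() for k in("clock","position","grip_width","grasp_force","ft_force","torque")})
print(R.from_quat(o["ee_rot"]).as_matrix().round(4).tolist())
```

```text
{'clock': 3.2, 'position': [0.5737, 0.2847, 0.2471], 'grip_width': -0.0003, 'grasp_force': 0.0, 'ft_force': [-1.1854, -0.5002, -0.761], 'torque': [-0.0055, -0.0177, 0.0177]}
[[-0.1908, 0.9816, 0.0006], [0.9816, 0.1908, 0.0003], [0.0002, 0.0006, -1.0]]
```

View pics/w2.png

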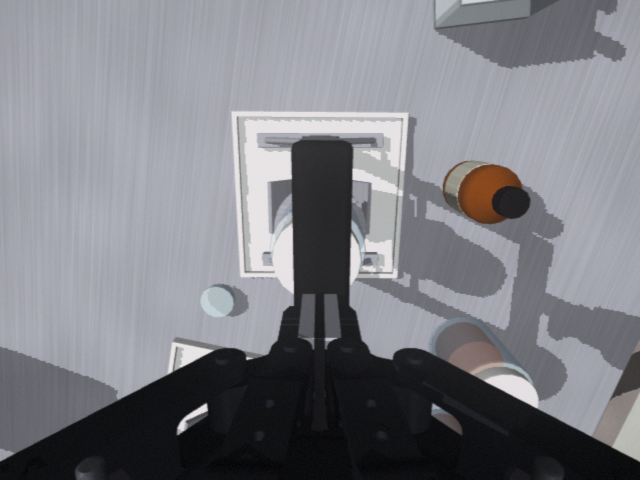

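The wrist view shows the fingers meeting in the middle of the handle at (320,310), and the opening reads 0. That can't be right, so I'll check from outside.

Run:
```python
from h import *
o=manip.get_obs(); print(o["grip_width"],o["grasp_force"],o["clock"])
z=np.zeros((600,800,3),np.uint8)
for i,(n,x,y) in enumerate((("scene",395,240),("side",140,250))):
    c=manip.camera(n); pickle.dump(c,open(f"{n}1.pkl","wb")); z[:,i*400:i*400+400]=cv2.resize(c["image"][y:y+150,x:x+100],(400,600),interpolation=2)
cv2.imwrite("pics/crop3.png",z); o=manip.get_obs(); print(o["grip_width"],o["grasp_force"],o["clock"])
```

```text
0.0024754658570615277 0.0 3.25
0.001468943056789832 0.0 3.35
```

View pics/crop3.png

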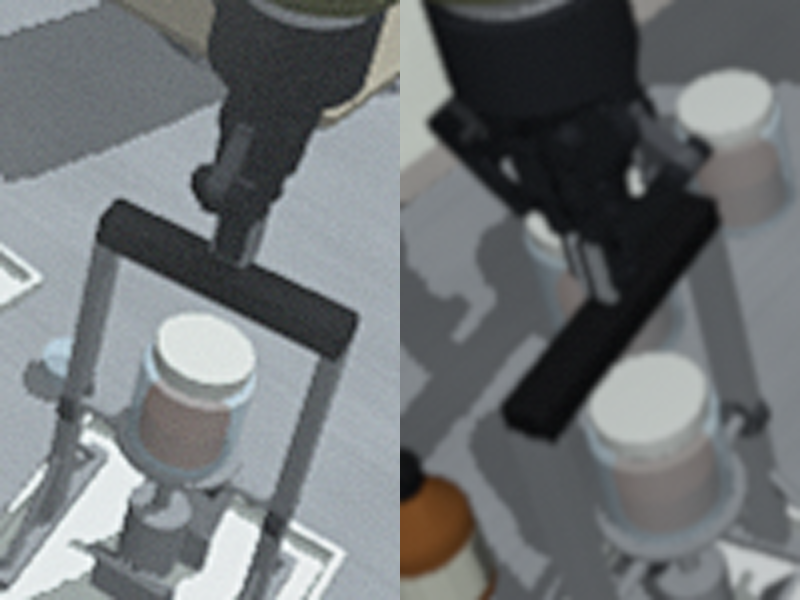

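Run:
```python
from h import *
C=[pickle.load(open(f"{n}1.pkl","rb")) for n in("scene","side")]
print("tip",tri(C[0],[395+237/4,240+265/4],C[1],[140+205/4,250+303/4]))
for c in C: print(proj(c,[[.5737,.2847,.2471],[.5737,.2847,.275]]).round(1).tolist())
# handle now
o,c=pickle.load(open("w2.pkl","rb")); w=wcam(o,c); V=c["image"].max(2)
for r in(170,200,240): x=np.where(V[r,280:365]<50)[0]+280; print(r,x.min(),x.max(), (onz(w,[[x.min()-.5,r],[x.max()+.5,r]],.275)*1000).round(1).tolist())
```

```text
tip (array([0.57172664, 0.28964348, 0.27526375]), np.float64(0.001537854253342763))
[[449.0, 314.4], [451.5, 305.2]]
[[195.3, 334.7], [192.2, 324.0]]
170 295 350 [[552.9, 339.3, 275.0], [573.9, 343.4, 275.0]]
200 293 350 [[554.1, 327.8, 275.0], [576.4, 332.1, 275.0]]
240 294 349 [[557.3, 311.8, 275.0], [579.4, 316.1, 275.0]]
```

Run:
```python
from h import *
for n,roi in(("scene",(280,90,335,170)),("side",(470,110,520,200))):
    c=pickle.load(open(f"{n}0.pkl","rb")); Rm=R.from_quat([.975,.222,0,0]).as_matrix(); p=np.array([.2705,-.563,.1965])
    ty=Rm[:,1]
    for b in(0,.013,.03,.045): print(n,b,proj(c,[p+[0,0,b]-ty*.0475,p+[0,0,b]+ty*.0475]).round(0).tolist())
    x0,y0,x1,y1=roi; m=c["image"].max(2)[y0:y1,x0:x1]<60
    for y in range(y0+30,y1,4):
        x=np.where(m[y-y0])[0]; print(y,(x0+x[0],x0+x[-1],len(x)) if len(x) else None,end="; ")
    print()
```

```text
scene 0 [[318.0, 159.0], [295.0, 154.0]]
scene 0.013 [[319.0, 156.0], [295.0, 151.0]]
scene 0.03 [[319.0, 152.0], [295.0, 147.0]]
scene 0.045 [[319.0, 148.0], [295.0, 143.0]]
120 (np.int64(289), np.int64(318), 30); 124 (np.int64(288), np.int64(326), 33); 128 (np.int64(288), np.int64(326), 34); 132 (np.int64(290), np.int64(327), 22); 136 (np.int64(293), np.int64(326), 14); 140 (np.int64(293), np.int64(322), 6); 144 (np.int64(320), np.int64(322), 3); 148 None; 152 None; 156 None; 160 None; 164 None; 168 None; 
side 0 [[485.0, 200.0], [479.0, 184.0]]
side 0.013 [[486.0, 196.0], [479.0, 180.0]]
side 0.03 [[487.0, 191.0], [480.0, 175.0]]
side 0.045 [[488.0, 186.0], [481.0, 171.0]]
140 (np.int64(481), np.int64(507), 27); 144 (np.int64(481), np.int64(502), 22); 148 (np.int64(480), np.int64(499), 20); 152 (np.int64(480), np.int64(500), 19); 156 (np.int64(480), np.int64(502), 21); 160 (np.int64(480), np.int64(501), 22); 164 (np.int64(480), np.int64(500), 21); 168 (np.int64(479), np.int64(500), 20); 172 (np.int64(487), np.int64(499), 13); 176 (np.int64(489), np.int64(494), 6); 180 (np.int64(488), np.int64(493), 6); 184 (np.int64(487), np.int64(492), 6); 188 None; 192 None; 196 None;
```

The open fingertips sit about 32 mm short of the TCP reading, and the shut tips rest on the handle top at z = 0.275. I'll reopen, go 31 mm deeper and grip again; the lid stays clear either way.

{"name": "step_arm", "arguments": {
  "moves": [
    [0,0,0,6,0,0,0],
    [0,0,0,6,0,0,0],
    [0,0,0,6,0,0,0],
    [0,0,0,6,0,0,0],
    [0,0,0,6,0,0,0],
    [0,0,0,6,0,0,0],
    [0,0,0,-8,0,0,0],
    [0,0,0,-22,0,0,0],
    [0,0,0,-31,0,0,0],
    [0,0,0,-31,0,0,0]
  ]
}}

```text
clock: 4.35
position: [0.5729, 0.2839, 0.2133]
ee_rot: [0.636, 0.772, -0.001, -0.001]
ft_force: [-0.5, -0.3, -0.7]
grip_width: 1.0
grasp_force: 0.0
```

{"name": "step_arm", "arguments": {
  "moves": [
    [0.5,0,0,0,0,0,0],
    [1,0,0,0,0,0,0],
    [1,0,0,0,0,0,0],
    [1,0,0,0,0,0,0],
    [1,0,0,0,0,0,0],
    [1,0,0,0,0,0,0]
  ],
  "grip_force": 80
}}

```text
clock: 4.95
position: [0.5741, 0.2848, 0.2163]
ee_rot: [0.636, 0.772, 0.001, 0.0]
ft_force: [2.9, 0.8, 3.3]
grip_width: 0.267
grasp_force: 80.2
```

Run:
```python
from h import *
o=manip.get_obs(); c=manip.camera("wrist"); cv2.imwrite("pics/w3.png",c["image"]); pickle.dump((o,c),open("w3.pkl","wb"))
print({k:np.round(o[k],4).tolist() for k in("clock","position","grip_width","grasp_force","ft_force","torque")})
```

```text
{'clock': 4.95, 'position': [0.5741, 0.2848, 0.2163], 'grip_width': 0.267, 'grasp_force': 80.1773, 'ft_force': [2.8579, 0.8073, 3.322], 'torque': [0.0892, -0.3651, 0.0201]}
```

View pics/w3.png

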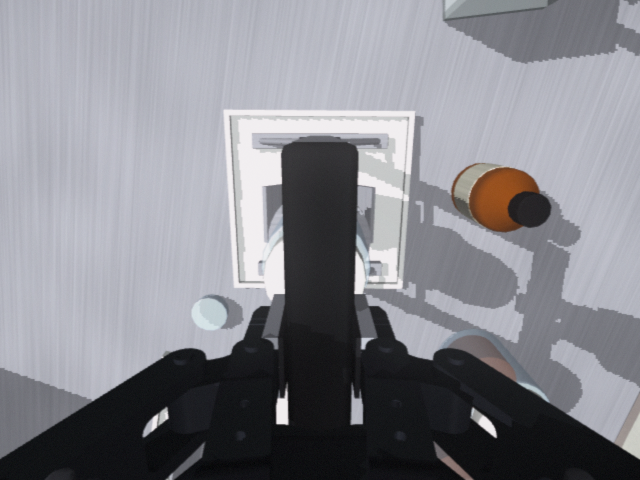

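The handle now fills the gap: the opening is 22.7 mm and the force 80 N. The lid strips show at x = 266–282 and 357–365 around row 275. I'll check the brightness profiles so I can measure the lean.

Run:
```python
from h import *
o,c=pickle.load(open("w3.pkl","rb")); I=c["image"].astype(int)
print(c["K"])
for r in(240,255,265,275,285,292):
    print(r,"L",I[r,252:286].min(1).tolist()); print("   R",I[r,354:386].min(1).tolist())
print(I[275,262:284].tolist())
```

```text
[[383.79168322   0.         319.14870305]
 [  0.         383.79168322 244.40495715]
 [  0.           0.           1.        ]]
240 L [238, 239, 238, 239, 238, 238, 239, 239, 237, 238, 238, 230, 205, 190, 188, 176, 168, 201, 223, 224, 223, 217, 219, 216, 206, 184, 171, 172, 179, 189, 176, 112, 53, 49]
   R [39, 72, 140, 184, 189, 186, 184, 162, 121, 107, 103, 112, 126, 127, 129, 128, 125, 119, 136, 171, 195, 196, 195, 195, 195, 196, 196, 196, 198, 195, 197, 195]
255 L [239, 239, 238, 239, 238, 239, 238, 238, 239, 238, 234, 229, 237, 236, 235, 227, 205, 216, 235, 238, 238, 238, 238, 238, 237, 238, 239, 238, 238, 238, 235, 204, 80, 47]
   R [50, 136, 215, 232, 209, 135, 107, 121, 161, 188, 192, 189, 187, 191, 199, 215, 236, 237, 238, 238, 237, 237, 237, 238, 238, 237, 238, 237, 238, 238, 237, 238]
265 L [239, 239, 238, 239, 239, 230, 202, 189, 186, 185, 199, 216, 215, 226, 237, 239, 239, 238, 238, 238, 238, 238, 238, 238, 238, 238, 238, 238, 238, 238, 235, 207, 94, 48]
   R [70, 169, 234, 238, 237, 237, 238, 237, 230, 199, 178, 210, 208, 206, 197, 173, 161, 184, 184, 185, 185, 187, 186,
[... 745 characters left out ...]
 190, 188, 188, 185, 183, 183, 185, 188, 189, 188, 186, 187, 213, 235, 238, 238, 238, 238, 237, 238, 238, 238, 238, 238, 237, 237, 238, 238, 237, 235, 202, 76]
   R [163, 232, 236, 237, 237, 237, 236, 233, 211, 152, 134, 130, 128, 127, 120, 121, 121, 124, 123, 124, 121, 124, 122, 123, 125, 123, 124, 126, 123, 124, 124, 124]
[[206, 202, 204], [214, 209, 213], [234, 232, 235], [240, 238, 241], [240, 238, 241], [240, 238, 241], [240, 238, 241], [240, 238, 241], [240, 238, 241], [240, 238, 241], [240, 237, 241], [240, 238, 241], [240, 239, 242], [240, 238, 242], [240, 238, 241], [240, 238, 241], [239, 238, 241], [240, 238, 241], [240, 238, 241], [240, 238, 241], [239, 236, 240], [219, 216, 221]]
```

```bash
cat > bal.py <<'E'
from h import *
import sys, json, os
H=.096; G=9.81; K=.024; CD=.001; M0,L0,I0=.42,.00745,.00164; RL=.0259; DT=.005; TAU=.02; PSI0=.192
def lid(o,c):
    """centre of lid along tool y (m), n of edge points used; lid plane .193+ below camera"""
    I=c["image"].min(2).astype(float); Km=np.array(c["K"]); Mt=np.array(c["mount"]); zl=.0083; Y=[]
    for r in range(258,294,2):
        for sgn,x0 in((-1,279),(1,360)):
            seg=I[r,x0::-1][:45] if sgn<0 else I[r,x0:x0+45]
            ref=np.median(seg[1:5])
            if ref<120 or seg[1:5].min()<.9*ref: continue
            j=np.where(seg[2:]<.925*ref)[0]
            if not len(j): continue
            j=j[0]+2; f=(seg[j-1]-.925*ref)/max(seg[j-1]-seg[j],1e-3); u=x0+sgn*(j-1+f)
            d=Mt[:3,:3]@[(u-Km[0,2])/Km[0,0],(r-Km[1,2])/Km[1,1],1]; p=Mt[:3,3]+d*((zl-Mt[2,3])/d[2])
            if abs(p[0]-XC)<RL*.9: Y.append((p[1]-sgn*np.sqrt(RL**2-(p[0]-XC)**2),p[0],p[1],sgn))
    return np.array(Y)
XC=0.
def state():
    return json.load(open("st.json"))
def xc(psi): return np.array([np.cos(psi),np.sin(psi)])
def fine(kn,t0,t1):
    """knots (t,x,y,z,psi,phi) of the AXLE reference -> phi, phidot, axle acceleration along x_c on a DT grid"""
    kn=np.array(kn); t=np.arange(t0-.3,t1+1e-9,DT); A=np.array([np.interp(t,kn[:,0],kn[:,i]) for i in(1,2,4,5)]).T
    a=np.exp(-DT/TAU)
    from scipy.signal import lfilter
    for _ in range(2): A=lfilter([1-a],[1,-a],A-A[0],axis=0)+A[0]
    acc=np.gradient(np.gradient(A[:,:2],DT,axis=0),DT,axis=0); ax=acc[:,0]*np.cos(A[:,2])+acc[:,1]*np.sin(A[:,2])
    k=t>=t0-1e-9; return t[k],A[k,3],np.gradient(A[:,3],DT)[k],ax[k]
def mats(s):
    I=I0*s; F=np.array([[0,1],[(M0*s*G*L0-K)/I,-CD/I]]); return np.eye(2)+F*DT+F@F*DT*DT/2,np.array([K/I,CD/I,-M0*L0/I0])
def kf(S,tend,s):
    t,ph,pd,ax=fine(S["kn"],S["t0"],tend); A,B=mats(s); F=np.eye(3);F[:2,:2]=A
    x=np.array([S["a0"],0,0]); P=np.diag([.01**2,.02**2,.01**2]); P[0,2]=P[2,0]=-.9e-4
    Q=np.diag([0,.03**2*DT,1e-6*DT]); ll=0; ms=S["meas"]; j=0; out=[]
    for i in range(len(t)):
        while j<len(ms) and ms[j][0]<=t[i]+DT/2:
            h=np.array([1,0,1.]); e=ms[j][1]-(h@x-ph[i]); V=h@P@h+S["sig"]**2; ll-=.5*(e*e/V+np.log(V)); g=P@h/V; x=x+g*e; P=P-np.outer(g,h@P); out.append(e); j+=1
        if i<len(t)-1: x=F@x; x[1]+=DT*(B@[ph[i],pd[i],ax[i]]); P=F@P@F.T+Q
    return x,P,ll,out
def plan(S,x,s,goal,n,N=14,hold=0):
    """goal=(x,y,z,psi) axle reference reached smoothly in the n rows; tilt rows by least squares over N rows"""
    k0=S["kn"][-1]; t0=k0[0]; u=np.minimum(np.arange(1,N+1)/n,1); w=10*u**3-15*u**4+6*u**5
    ref=np.array(k0[1:5])+w[:,None]*(np.array(goal)-k0[1:5]); T=t0+.1*np.arange(1,N+1)
    A,B=mats(s)
    def sim(phi,x0):
        kn=S["kn"]+[[a,*r,p] for a,r,p in zip(T,ref,phi)]; t,ph,pd,ax=fine(kn,t0+.1*hold,T[-1]+.1); y=np.array(x0[:2]);tr=[]
        for i in range(len(t)-1): y=A@y; y[1]+=DT*(B@[ph[i],pd[i],ax[i]]); tr.append(y.copy())
        return np.array(tr)[19::20]
    base=np.zeros(N); base[:hold]=k0[5]; free=list(range(hold,N-1)); y0=sim(base,x)
    J=np.array([(sim(base+np.eye(N)[i]*.01,x)-y0)/.01 for i in free])
    g=lambda y:np.r_[y[:,0]*1.,y[:,1]*.15,y[-1]*300]
    E=np.eye(N)[:,free]; D=np.diff(np.vstack([np.eye(N)[0]*0,np.eye(N)]),axis=0)
    d0=np.zeros(N); d0[0]=k0[5]
    Lh=np.vstack([np.array([g(j) for j in J]).T,.35*E,.8*D@E]); r=np.r_[g(y0),.35*base,.8*(D@base-d0)]
    q=np.linalg.lstsq(Lh,-r,rcond=None)[0]; phi=base+E@q; return ref,phi,sim(phi,x)
def rows(S,ref,phi,n):
    k0=S["kn"][-1]
    def pose(r,p): psi=r[3]; c=xc(psi); return np.r_[np.array(r[:2])+H*np.sin(p)*c,r[2]-H*(1-np.cos(p))],R.from_rotvec([0,0,psi])*R.from_rotvec([0,p,0])
    p0,R0=pose(k0[1:5],k0[5]); out=[]
    for r,p in zip(ref[:n],phi[:n]):
        q,Rr=pose(r,p); out.append([1]+np.round((q-p0)*1000,1).tolist()+np.round((Rr*R0.inv()).as_rotvec(),4).tolist())
    return out
E
python3 - <<'E'
import bal; from bal import *
o,c=pickle.load(open("w3.pkl","rb")); 
best=None
Y=lid(o,c); p=Y[:,1:3]
A=np.c_[2*p,np.ones(len(p))]
k=np.ones(len(p),bool)
for _ in range(4):
    q=np.linalg.lstsq(A[k],(p[k]**2).sum(1),rcond=None)[0]; r=np.sqrt(q[2]+q[0]**2+q[1]**2); e=np.abs(np.linalg.norm(p-q[:2],axis=1)-r); k=e<max(.0006,1.5*np.median(e))
print(q[:2],r,k.sum(),len(p),Y[:,3].sum()); print(np.round(Y[:,:1].ravel()*1000,1).tolist())
E
```

```text
[-0.00055016 -0.0033009 ] 0.02600737503799936 19 22 -10.0
[-3.2, -3.4, -3.3, -3.3, -3.4, -3.3, -3.2, -3.3, -3.3, -3.5, -12.9, -3.3, -13.0, -3.2, -12.9, -2.8, -3.2, -3.1, -3.0, -3.5, -3.6, -3.8]
```

```bash
cat > go.py <<'E'
# usage: go.py dx dy dz psi n [hold] : measure (2 pictures), estimate, plan n rows to goal (absolute axle ref / psi)
import bal; from bal import *
bal.XC=-.0006
a=[float(v) for v in sys.argv[1:6]]; n=int(a[4]); hold=int(sys.argv[6]) if len(sys.argv)>6 else 0; nsh=int(sys.argv[7]) if len(sys.argv)>7 else 2
S=state(); o=manip.get_obs()
if S.get("pend"):
    if o["clock"]>S["kn"][-1][0]+.05: S["kn"]+=S["pend"]
    else: print("PENDING NOT EXECUTED")
S["pend"]=None; Rm=R.from_quat(o["ee_rot"]).as_matrix(); up=-Rm[:,2]; c_=xc(S["kn"][-1][4])
print("clk %.2f"%o["clock"],"pos",np.round(o["position"],4).tolist(),"tilt x_c %.4f cmd %.4f side %.4f"%(up[:2]@c_,S["kn"][-1][5],up[:2]@[-c_[1],c_[0]]),"F",np.round(o["ft_force"],1).tolist(),"grip %.2f %.0f"%(o["grip_width"],o["grasp_force"]),"knot dt %.3f"%(o["clock"]-S["kn"][-1][0]))
for i in range(nsh):
    t=manip.get_obs()["clock"]; c=manip.camera("wrist"); Y=lid(o,c)
    if len(Y)>3:
        y=Y[:,0]; y=y[np.abs(y-np.median(y))<.0012]; Y0=y.mean(); S["meas"].append([t,float(np.arcsin(Y0/.088))]); print("  lean rel %.4f n %d/%d sd %.2fmm"%(S["meas"][-1][1],len(y),len(Y),y.std()*1e3))
    else: print("  NO LID",len(Y))
    cv2.imwrite(f"pics/b{t:.2f}.png",c["image"])
tn=manip.get_obs()["clock"]; k=S["kn"][-1]
if tn>k[0]+.01: S["kn"].append([tn]+k[1:])
if hold==0:
    sc=np.array([.86,.9,.95,1,1.05,1.1,1.16,1.22]); r=[kf(S,tn,s) for s in sc]; ll=np.array([q[2] for q in r])-.5*((sc-1)/.1)**2; w=np.exp(ll-ll.max()); w/=w.sum(); s=float(w@sc); x,P,_,e=kf(S,tn,s)
    print("s %.3f  alpha %.4f om %.4f b %.4f  sd %s  innov %s"%(s,*x,np.sqrt(np.diag(P)).round(4).tolist(),np.round(e[-4:],4).tolist()))
else: s=1.; x=np.array([S["a0"],0,0])
ref,phi,tr=plan(S,x,s,a[:4],n,hold=hold)
rw=rows(S,ref,phi,n); print(json.dumps(rw)); print("phi",phi.round(3).tolist()); print("pred alpha",tr[:,0].round(3).tolist())
T=tn+.1*np.arange(1,n+1); S["pend"]=[[float(t),*map(float,r),float(p)] for t,r,p in zip(T,ref[:n],phi[:n])]
json.dump(S,open("st.json","w"))
E
python3 - <<'E'
from bal import *
o=manip.get_obs(); p=o["position"]; t=o["clock"]
json.dump({"kn":[[t-1,.574,.2848,.2163,.192,0.],[t,.574,.2848,.2163,.192,0.]],"meas":[],"a0":-.0375,"t0":t+.1+.2,"sig":.003},open("st.json","w"))
E
python3 go.py .574 .2848 .2813 .192 8 2
```

```text
clk 5.00 pos [0.5741, 0.2849, 0.2163] tilt x_c -0.0016 cmd 0.0000 side -0.0005 F [3.2, 0.6, 3.8] grip 0.26 80 knot dt 0.000
  lean rel -0.0377 n 19/22 sd 0.19mm
  lean rel -0.0368 n 19/22 sd 0.17mm
[[1, 0.0, 0.0, 1.0, 0.0, 0.0, 0.0], [1, 0.0, 0.0, 6.7, 0.0, 0.0, 0.0], [1, 3.3, 0.6, 17.8, -0.0066, 0.0339, 0.0], [1, 3.2, 0.6, 32.4, -0.0065, 0.0332, 0.0], [1, 2.0, 0.4, 47.1, -0.004, 0.0206, 0.0], [1, 0.7, 0.1, 58.3, -0.0014, 0.0073, 0.0], [1, -0.2, -0.0, 64.0, 0.0004, -0.002, 0.0], [1, -0.7, -0.1, 65.0, 0.0013, -0.0068, 0.0]]
phi [0.0, 0.0, 0.035, 0.034, 0.021, 0.007, -0.002, -0.007, -0.008, -0.007, -0.005, -0.003, -0.001, 0.0]
pred alpha [-0.038, -0.035, -0.029, -0.022, -0.015, -0.009, -0.005, -0.002, -0.001, -0.0, -0.0, 0.0, 0.0]
```

{"name": "step_arm", "arguments": {
  "moves": [
    [1,0,0,1,0,0,0],
    [1,0,0,7,0,0,0],
    [1,3.3,0.6,18,-0.0066,0.034,0],
    [1,3.2,0.6,32.5,-0.0065,0.033,0],
    [1,2,0.4,47,-0.004,0.0206,0],
    [1,0.7,0.1,58,-0.0014,0.0073,0],
    [1,-0.2,0,64,0.0004,-0.002,0],
    [1,-0.7,-0.1,65,0.0013,-0.0068,0]
  ],
  "grip_force": 100
}}

```text
clock: 5.9
position: [0.5726, 0.2848, 0.282]
ee_rot: [0.636, 0.772, 0.004, 0.003]
ft_force: [-0.0, 0.8, -8.4]
grip_width: 0.257
grasp_force: 99.3
```

```bash
python3 go.py .574 .2848 .2813 .192 5
```

```text
clk 5.90 pos [0.5726, 0.2848, 0.282] tilt x_c -0.0095 cmd -0.0069 side 0.0000 F [-0.0, 0.8, -8.4] grip 0.26 99 knot dt 0.000
  lean rel 0.0037 n 36/36 sd 0.17mm
  lean rel 0.0054 n 35/35 sd 0.16mm
s 0.986  alpha 0.0028 om 0.0491 b -0.0002  sd [0.0101, 0.0183, 0.009]  innov [-0.0002, 0.0009, 0.0052, -0.0029]
[[1, -1.0, -0.2, -0.0, 0.0021, -0.0108, -0.0], [1, -0.9, -0.2, -0.0, 0.0018, -0.0095, 0.0], [1, -0.4, -0.1, -0.0, 0.0008, -0.004, 0.0], [1, 0.2, 0.0, 0.0, -0.0003, 0.0017, -0.0], [1, 0.6, 0.1, 0.0, -0.0011, 0.0058, 0.0]]
phi [-0.018, -0.017, -0.011, -0.005, -0.001, 0.001, 0.002, 0.002, 0.002, 0.001, 0.001, 0.0, -0.0, 0.0]
pred alpha [0.007, 0.009, 0.008, 0.007, 0.005, 0.003, 0.002, 0.001, 0.0, -0.0, -0.0, -0.0, -0.0, 0.0, -0.0]
```

{"name": "step_arm", "arguments": {
  "moves": [
    [1,-1,-0.2,0,0.0021,-0.0108,0],
    [1,-0.9,-0.2,0,0.0018,-0.0095,0],
    [1,-0.4,-0.1,0,0.0008,-0.004,0],
    [1,0.2,0,0,-0.0003,0.0017,0],
    [1,0.6,0.1,0,-0.0011,0.0058,0]
  ]
}}

```text
clock: 6.5
position: [0.5738, 0.2845, 0.2804]
ee_rot: [0.636, 0.772, 0.0, 0.0]
ft_force: [0.1, -0.1, -8.9]
grip_width: 0.261
grasp_force: 99.2
```

```bash
python3 go.py .574 .2648 .2813 -.042 8
```

```text
clk 6.50 pos [0.5738, 0.2845, 0.2804] tilt x_c -0.0003 cmd -0.0010 side -0.0001 F [0.1, -0.1, -8.9] grip 0.26 99 knot dt 0.000
  lean rel -0.0102 n 36/36 sd 0.16mm
  lean rel -0.0124 n 36/36 sd 0.16mm
s 0.973  alpha -0.0235 om -0.0651 b 0.0060  sd [0.008, 0.0165, 0.0069]  innov [0.0034, -0.003, -0.0168, 0.0016]
[[1, 3.7, 0.4, -0.1, -0.0074, 0.0383, -0.0038], [1, 3.7, -1.4, -0.1, -0.0071, 0.0388, -0.0242], [1, 2.5, -5.2, -0.0, -0.0041, 0.0256, -0.0644], [1, 1.1, -9.9, -0.0, -0.0015, 0.0112, -0.117], [1, 0.1, -14.5, 0.0, -0.0001, 0.0007, -0.1696], [1, -0.5, -17.9, -0.0, 0.0004, -0.0051, -0.2098], [1, -0.7, -19.6, -0.0, 0.0005, -0.007, -0.2302], [1, -0.6, -20.0, -0.0, 0.0005, -0.0064, -0.234]]
phi [0.038, 0.038, 0.025, 0.01, -0.0, -0.006, -0.008, -0.007, -0.006, -0.003, -0.001, 0.0, 0.001, 0.0]
pred alpha [-0.029, -0.031, -0.028, -0.021, -0.015, -0.009, -0.005, -0.002, -0.0, 0.0, 0.0, 0.0, 0.0, -0.0, 0.0]
```

{"name": "step_arm", "arguments": {
  "moves": [
    [1,3.7,0.4,-0.1,-0.0074,0.0383,-0.0038],
    [1,3.7,-1.4,-0.1,-0.0071,0.0388,-0.0242],
    [1,2.5,-5.2,0,-0.0041,0.0256,-0.0644],
    [1,1.1,-9.9,0,-0.0015,0.0112,-0.117],
    [1,0.1,-14.5,0,-0.0001,0.0007,-0.17],
    [1,-0.5,-18,0,0.0004,-0.0051,-0.21],
    [1,-0.7,-19.6,0,0.0005,-0.007,-0.23],
    [1,-0.6,-20,0,0.0005,-0.0064,-0.234]
  ]
}}

```text
clock: 7.4
position: [0.5728, 0.2644, 0.2808]
ee_rot: [0.722, 0.692, 0.003, 0.003]
ft_force: [0.5, 0.4, -7.9]
grip_width: 0.261
grasp_force: 99.3
```

```bash
sed -i 's/"sig": 0.003/"sig": 0.0015/' st.json; python3 go.py .567 .1548 .2813 -.042 7
```

```text
clk 7.40 pos [0.5728, 0.2644, 0.2808] tilt x_c -0.0081 cmd -0.0073 side 0.0000 F [0.5, 0.4, -7.9] grip 0.26 99 knot dt 0.000
  lean rel 0.0179 n 19/32 sd 0.60mm
  lean rel 0.0208 n 16/30 sd 0.49mm
s 0.963  alpha 0.0089 om 0.0271 b 0.0053  sd [0.0062, 0.0155, 0.0056]  innov [-0.0133, 0.0022, 0.0048, 0.0015]
[[1, -1.2, -2.5, -0.0, -0.0005, -0.0109, 0.0], [1, -1.9, -15.9, -0.0, -0.0004, -0.0089, 0.0], [1, -2.8, -40.5, -0.0, -0.0001, -0.0025, -0.0], [1, -4.1, -69.5, 0.0, 0.0002, 0.0039, 0.0], [1, -5.2, -94.1, 0.0, 0.0004, 0.0085, 0.0], [1, -5.8, -107.5, 0.0, 0.0005, 0.0109, 0.0], [1, -5.9, -110.0, 0.0, 0.0005, 0.0115, 0.0]]
phi [-0.018, -0.016, -0.01, -0.003, 0.001, 0.004, 0.004, 0.004, 0.003, 0.001, 0.001, -0.0, -0.0, 0.0]
pred alpha [0.011, 0.011, 0.01, 0.008, 0.006, 0.004, 0.002, 0.001, 0.0, -0.0, -0.0, -0.0, -0.0, 0.0, -0.0]
```

```bash
ls pics
python3 - <<'E'
import bal; from bal import *
bal.XC=-.0006
c0=pickle.load(open("w3.pkl","rb"))[1]
c0["image"]=cv2.imread("pics/b7.45.png"); Y=lid(None,c0)
for s in(-1,1): print(s,np.round(Y[Y[:,3]==s][:,0]*1000,1).tolist())
I=c0["image"].min(2)
for r in(262,276,290): print(r,I[r,250:284].tolist(),I[r,354:385].tolist())
E
```

```text
b5.00.png
b5.05.png
b5.90.png
b5.95.png
b6.50.png
b6.55.png
b7.40.png
b7.45.png
crop1.png
crop2.png
crop3.png
scene0.png
side0.png
w1.png
w2.png
w3.png
-1 [0.6, 1.0, 1.4, 1.3, 1.4, 1.9, 2.0, 2.0, 2.2, 2.6, 2.3, 1.8]
1 [4.8, 5.0, 5.0, 4.9, 4.7, 4.7, 4.7, 4.6, 2.4, 2.4, -0.1, 0.4, 0.6, 1.3, 1.8, -0.3, 0.0, 0.9]
262 [181, 180, 184, 181, 185, 186, 186, 179, 153, 117, 113, 111, 112, 110, 113, 111, 112, 112, 110, 110, 111, 112, 111, 127, 158, 198, 218, 219, 215, 212, 206, 200, 208, 192] [63, 166, 235, 239, 238, 238, 238, 237, 238, 238, 238, 237, 239, 238, 239, 238, 238, 238, 239, 239, 238, 238, 238, 237, 228, 192, 146, 133, 126, 125, 129]
276 [164, 165, 170, 173, 174, 178, 181, 188, 184, 176, 178, 184, 186, 183, 185, 185, 184, 183, 185, 184, 185, 185, 184, 176, 170, 185, 208, 210, 206, 206, 226, 237, 237, 216] [91, 187, 235, 237, 238, 239, 238, 239, 238, 238, 238, 238, 238, 238, 238, 239, 236, 234, 234, 233, 232, 224, 192, 187, 187, 185, 180, 175, 179, 183, 184]
290 [193, 194, 193, 192, 194, 191, 192, 193, 194, 193, 187, 162, 120, 123, 128, 127, 127, 127, 126, 126, 126, 128, 132, 127, 131, 150, 176, 186, 188, 191, 203, 215, 230, 235] [162, 233, 238, 238, 238, 237, 238, 238, 238, 237, 237, 239, 237, 237, 227, 194, 189, 186, 187, 188, 188, 187, 185, 183, 180, 177, 178, 182, 179, 183, 183]
```

The last lean value was wrong. The handle now hides the lid's left edge, and the glass was taken for the lid. I'll fix the detector and replay the saved pictures before moving; the clock stands still meanwhile.

```bash
python3 - <<'E'
s=open("bal.py").read()
s=s.replace('if ref<120 or seg[1:5].min()<.9*ref: continue','if ref<226 or seg[1:5].min()<.95*ref: continue')
s=s.replace('XC=0.\n','''XC=0.
def leanY(o,c):
    Y=lid(o,c); e={}
    for g in(-1,1):
        y=Y[Y[:,3]==g][:,0]*g if len(Y) else np.zeros(0)
        if len(y)>=4:
            y=y[y>np.percentile(y,85)-.0007]
            if len(y)>=3: e[g]=(g*np.median(y),len(y),y.std())
    if len(e)==2 and abs(e[1][0]-e[-1][0])<.0015: return (e[1][0]+e[-1][0])/2,e
    if e: return max(e.values(),key=lambda v:v[1])[0],e
    return None,e
''')
open("bal.py","w").write(s)
g=open("go.py").read()
a=g.index("    if len(Y)>3:"); b=g.index("    cv2.imwrite")
g=g[:a].replace("Y=lid(o,c)","Y0,e=leanY(o,c)")+'''    if Y0 is not None: S["meas"].append([t,float(np.arcsin(Y0/.088))]); print("  lean rel %.4f"%S["meas"][-1][1],{k:[round(v[0]*1e3,1),v[1]] for k,v in e.items()})
    else: print("  NO LID")
'''+g[b:]
open("go.py","w").write(g)
E
cp st.json st_bak.json
python3 - <<'E'
import bal; from bal import *
bal.XC=-.0006; c0=pickle.load(open("w3.pkl","rb"))[1]; S=state()
for m in S["meas"]:
    c0["image"]=cv2.imread(f"pics/b{m[0]:.2f}.png"); y,e=leanY(None,c0); print(m[0],round(m[1],4),None if y is None else round(y/.088,4),{k:(round(v[0]*1e3,2),v[1]) for k,v in e.items()})
    if y is not None and m[0]>5.5: m[1]=float(np.arcsin(y/.088))
S["pend"]=None; json.dump(S,open("st.json","w"))
E
python3 go.py .574 .2648 .2813 -.042 5 0 0
```

```text
5.0 -0.0377 -0.1472 {-1: (np.float64(-12.95), 3)}
5.05 -0.0368 -0.0346 {-1: (np.float64(-12.97), 3), 1: (np.float64(-3.04), 4)}
5.9 0.0037 0.0034 {-1: (np.float64(0.25), 17), 1: (np.float64(0.35), 18)}
5.95 0.0054 0.0055 {-1: (np.float64(0.47), 17), 1: (np.float64(0.5), 18)}
6.5 -0.0102 -0.01 {-1: (np.float64(-0.91), 18), 1: (np.float64(-0.85), 18)}
6.55 -0.0124 -0.0123 {-1: (np.float64(-1.11), 18), 1: (np.float64(-1.06), 17)}
7.4 0.0179 0.0511 {1: (np.float64(4.5), 8)}
7.45 0.0208 0.0542 {1: (np.float64(4.77), 8)}
clk 7.50 pos [0.5729, 0.2646, 0.2806] tilt x_c -0.0076 cmd -0.0073 side -0.0001 F [0.5, 0.1, -7.0] grip 0.26 99 knot dt 0.000
s 0.921  alpha 0.0492 om 0.0863 b 0.0026  sd [0.0069, 0.0154, 0.0064]  innov [-0.0123, 0.002, 0.0276, -0.0013]
[[1, -5.6, 0.2, -0.2, -0.0024, -0.0581, 0.0], [1, -5.2, 0.2, -0.2, -0.0023, -0.0541, 0.0], [1, -2.8, 0.1, -0.1, -0.0012, -0.0295, 0.0], [1, -0.5, 0.0, -0.0, -0.0002, -0.0048, 0.0], [1, 1.1, -0.0, 0.0, 0.0005, 0.012, 0.0]]
phi [-0.065, -0.062, -0.037, -0.012, 0.005, 0.013, 0.014, 0.012, 0.009, 0.005, 0.002, -0.001, -0.001, 0.0]
pred alpha [0.056, 0.056, 0.048, 0.036, 0.024, 0.014, 0.007, 0.002, 0.0, -0.001, -0.001, -0.0, -0.0, 0.0, -0.0]
```

{"name": "step_arm", "arguments": {
  "moves": [
    [1,-5.6,0.2,-0.2,-0.0024,-0.058,0],
    [1,-5.2,0.2,-0.2,-0.0023,-0.054,0],
    [1,-2.8,0.1,-0.1,-0.0012,-0.0295,0],
    [1,-0.5,0,0,-0.0002,-0.0048,0],
    [1,1.1,0,0,0.0005,0.012,0]
  ]
}}

```text
clock: 8.0
position: [0.5747, 0.2643, 0.2805]
ee_rot: [0.722, 0.692, -0.002, -0.002]
ft_force: [0.3, -0.2, -8.0]
grip_width: 0.255
grasp_force: 99.5
```

```bash
sed -i 's/"sig": 0.0015/"sig": 0.0008/' st.json; sed -i 's/Q=np.diag(\[0,.03/Q=np.diag([0,.05/' bal.py; python3 go.py .574 .2648 .2813 -.042 5 0 3
```

```text
clk 8.00 pos [0.5747, 0.2643, 0.2805] tilt x_c 0.0065 cmd 0.0046 side -0.0001 F [0.3, -0.2, -8.0] grip 0.26 100 knot dt 0.000
  lean rel 0.0166 {-1: [np.float64(1.5), 13], 1: [np.float64(1.4), 15]}
  lean rel 0.0118 {-1: [np.float64(1.1), 16], 1: [np.float64(1.0), 16]}
  lean rel 0.0096 {-1: [np.float64(0.9), 16], 1: [np.float64(0.8), 15]}
s 0.955  alpha 0.0134 om -0.0205 b -0.0014  sd [0.0071, 0.0178, 0.0068]  innov [-0.0016, -0.0145, 0.0066, 0.0036]
[[1, -0.9, 0.0, -0.0, -0.0004, -0.0098, -0.0], [1, -1.0, 0.0, -0.0, -0.0004, -0.0104, -0.0], [1, -0.8, 0.0, 0.0, -0.0003, -0.0079, 0.0], [1, -0.5, 0.0, 0.0, -0.0002, -0.0051, -0.0], [1, -0.3, 0.0, 0.0, -0.0001, -0.0032, 0.0]]
phi [-0.005, -0.006, -0.003, -0.0, 0.001, 0.002, 0.002, 0.002, 0.001, 0.001, 0.0, -0.0, -0.0, 0.0]
pred alpha [0.012, 0.01, 0.008, 0.006, 0.004, 0.002, 0.001, 0.0, 0.0, -0.0, -0.0, -0.0, -0.0, 0.0, -0.0]
```

{"name": "step_arm", "arguments": {
  "moves": [
    [1,-0.9,0,0,-0.0004,-0.0098,0],
    [1,-1,0,0,-0.0004,-0.0104,0],
    [1,-0.8,0,0,-0.0003,-0.0079,0],
    [1,-0.5,0,0,-0.0002,-0.0051,0],
    [1,-0.3,0,0,-0.0001,-0.0032,0]
  ]
}}

```text
clock: 8.65
position: [0.5738, 0.2645, 0.2807]
ee_rot: [0.722, 0.692, -0.0, -0.0]
ft_force: [-0.7, 0.2, -8.6]
grip_width: 0.26
grasp_force: 99.6
```

```bash
python3 - <<'E'
s=open("bal.py").read()
s=s.replace("    q=np.linalg.lstsq(Lh,-r,","    e=np.zeros(N);e[n-1]=1;e[n-2]=-1; Lh=np.vstack([Lh,30*e@E]); r=np.r_[r,30*e@base]\n    q=np.linalg.lstsq(Lh,-r,")
open("bal.py","w").write(s)
g=open("go.py").read()
g=g.replace('t=manip.get_obs()["clock"]; c=','oo=manip.get_obs(); t=oo["clock"]; c=').replace('"  lean rel %.4f"%','"  tilt %.4f lean rel %.4f"%(-R.from_quat(oo["ee_rot"]).as_matrix()[:2,2]@c_,').replace('S["meas"][-1][1],{','S["meas"][-1][1]),{').replace("np.float64","")
open("go.py","w").write(g)
E
python3 go.py .574 .2148 .2813 -.042 6 0 3
```

```text
clk 8.65 pos [0.5738, 0.2645, 0.2807] tilt x_c 0.0013 cmd 0.0014 side 0.0000 F [-0.7, 0.2, -8.6] grip 0.26 100 knot dt 0.000
  tilt 0.0013 lean rel -0.0174 {-1: [np.float64(-1.5), 18], 1: [np.float64(-1.5), 16]}
  tilt 0.0015 lean rel -0.0208 {-1: [np.float64(-1.8), 18], 1: [np.float64(-1.8), 16]}
  tilt 0.0014 lean rel -0.0242 {-1: [np.float64(-2.1), 18], 1: [np.float64(-2.2), 15]}
s 0.950  alpha -0.0268 om -0.0645 b 0.0008  sd [0.0068, 0.0178, 0.0065]  innov [0.0036, -0.0188, 0.0005, 0.0]
[[1, 4.1, -1.9, -0.1, 0.0018, 0.0429, -0.0], [1, 4.1, -10.7, -0.1, 0.0018, 0.0426, -0.0], [1, 2.5, -25.1, -0.0, 0.0011, 0.0263, -0.0], [1, 0.8, -39.5, -0.0, 0.0003, 0.0081, -0.0], [1, -0.6, -48.2, -0.0, -0.0003, -0.006, -0.0], [1, -0.6, -50.0, -0.0, -0.0003, -0.006, 0.0]]
phi [0.044, 0.044, 0.028, 0.01, -0.005, -0.005, -0.008, -0.008, -0.006, -0.004, -0.002, 0.0, 0.001, 0.0]
pred alpha [-0.033, -0.034, -0.03, -0.024, -0.017, -0.01, -0.006, -0.002, -0.001, 0.0, 0.0, 0.0, 0.0, -0.0, 0.0]
```

The measured tilt has almost no lag, so the lag assumed in the model was wrong. The clock is stopped, so I'll refit the model to the log.

```bash
cat > fit.py <<'E'
import bal; from bal import *
S=state(); S["meas"]=[m for m in S["meas"] if m[0]>5.5]; S["sig"]=.0006; tn=S["kn"][-1][0]
f0=bal.fine
def run(tau,lead,dH,s):
    bal.TAU=tau
    def f(kn,t0,t1):
        kn=[[k[0]-lead]+list(k[1:]) for k in kn]; t,p,pd,ax=f0(kn,t0,t1); return t,p,pd,ax-dH*np.gradient(pd,DT)
    bal.fine=f; x,P,ll,e=kf(S,tn,s); return ll,x
out=[]
for tau in(.004,.01,.02):
  for lead in(0,.03):
    for dH in(-.03,0,.03):
      for s in(.9,1,1.1): ll,x=run(tau,lead,dH,s); out.append((ll,tau,lead,dH,s,x.round(4).tolist()))
out.sort(key=lambda v:-v[0])
for v in out[:10]: print(v)
print([v[:5] for v in out if v[1]==.02 and v[2]==0 and v[3]==0])
E
python3 fit.py
```

```text
(np.float64(64.27057041729118), 0.01, 0.03, -0.03, 1, [-0.0286, -0.0704, 0.0024])
(np.float64(64.25563076157201), 0.01, 0.03, 0, 1, [-0.0283, -0.0703, 0.0021])
(np.float64(64.13900917264827), 0.004, 0.03, 0, 1, [-0.0282, -0.0703, 0.002])
(np.float64(63.9781941699648), 0.01, 0.03, 0.03, 0.9, [-0.0247, -0.0643, -0.0012])
(np.float64(63.953386172001835), 0.004, 0.03, -0.03, 1, [-0.0285, -0.0705, 0.0023])
(np.float64(63.94983594474453), 0.004, 0, -0.03, 1, [-0.0285, -0.0702, 0.0023])
(np.float64(63.94457263102316), 0.004, 0, -0.03, 0.9, [-0.0252, -0.0643, -0.0007])
(np.float64(63.9015190308182), 0.01, 0.03, 0.03, 1, [-0.028, -0.0701, 0.0018])
(np.float64(63.84449618859452), 0.004, 0.03, 0.03, 1, [-0.0278, -0.0701, 0.0016])
(np.float64(63.83777072394374), 0.01, 0.03, 0, 0.9, [-0.0249, -0.0643, -0.001])
[(np.float64(47.095645298068106), 0.02, 0, 0, 0.9), (np.float64(46.92970423390808), 0.02, 0, 0, 1), (np.float64(43.74210274970965), 0.02, 0, 0, 1.1)]
```

```bash
sed -i 's/TAU=.02/TAU=.004/' bal.py
python3 - <<'E'
import json
S=json.load(open("st.json")); S["meas"]=[m for m in S["meas"] if m[0]>5.5]; S["sig"]=.0006; S["pend"]=None; json.dump(S,open("st.json","w"))
E
python3 go.py .574 .2148 .2813 -.042 6 0 0
```

```text
clk 8.80 pos [0.5738, 0.2646, 0.2806] tilt x_c 0.0014 cmd 0.0014 side -0.0001 F [0.5, -0.1, -8.4] grip 0.26 100 knot dt 0.000
s 0.959  alpha -0.0273 om -0.0679 b 0.0012  sd [0.0066, 0.0167, 0.0064]  innov [0.0018, -0.0013, -0.0004, -0.0003]
[[1, 4.1, -1.9, -0.1, 0.0018, 0.0427, 0.0], [1, 4.1, -10.7, -0.1, 0.0018, 0.0426, -0.0], [1, 2.6, -25.1, -0.0, 0.0011, 0.0266, -0.0], [1, 0.8, -39.5, -0.0, 0.0004, 0.0087, -0.0], [1, -0.5, -48.2, -0.0, -0.0002, -0.0054, 0.0], [1, -0.5, -50.0, -0.0, -0.0002, -0.0054, -0.0]]
phi [0.044, 0.044, 0.028, 0.01, -0.004, -0.004, -0.008, -0.008, -0.006, -0.004, -0.002, 0.0, 0.001, 0.0]
pred alpha [-0.032, -0.032, -0.028, -0.021, -0.015, -0.009, -0.005, -0.002, -0.0, 0.0, 0.0, 0.0, -0.0, -0.0, 0.0]
```

{"name": "step_arm", "arguments": {
  "moves": [
    [1,4.1,-1.9,-0.1,0.0018,0.0427,0],
    [1,4.1,-10.7,-0.1,0.0018,0.0426,0],
    [1,2.6,-25.1,0,0.0011,0.0266,0],
    [1,0.8,-39.5,0,0.0004,0.0087,0],
    [1,-0.5,-48.2,0,-0.0002,-0.0054,0],
    [1,-0.5,-50,0,-0.0002,-0.0054,0]
  ]
}}

```text
clock: 9.4
position: [0.5732, 0.2131, 0.2811]
ee_rot: [0.722, 0.692, 0.002, 0.002]
ft_force: [-0.4, 0.4, -8.0]
grip_width: 0.258
grasp_force: 99.5
```

```bash
python3 go.py .567 .1048 .2813 -.042 7 0 2
```

```text
clk 9.40 pos [0.5732, 0.2131, 0.2811] tilt x_c -0.0058 cmd -0.0041 side 0.0010 F [-0.4, 0.4, -8.0] grip 0.26 100 knot dt 0.000
  tilt -0.0058 lean rel -0.0006 {-1: [np.float64(0.0), 18], 1: [np.float64(-0.1), 14]}
  tilt -0.0051 lean rel 0.0009 {-1: [np.float64(0.1), 18], 1: [np.float64(0.0), 13]}
s 0.956  alpha -0.0028 om 0.0331 b 0.0017  sd [0.0064, 0.0186, 0.0061]  innov [-0.0004, -0.0003, 0.0025, -0.0013]
[[1, -0.7, -2.5, -0.0, -0.0002, -0.0052, -0.0], [1, -1.5, -15.9, -0.0, -0.0002, -0.005, -0.0], [1, -2.8, -40.5, -0.0, -0.0001, -0.0024, 0.0], [1, -4.3, -69.5, 0.0, 0.0, 0.0008, 0.0], [1, -5.6, -94.1, 0.0, 0.0002, 0.0036, 0.0], [1, -6.3, -107.5, 0.0, 0.0002, 0.0055, 0.0], [1, -6.5, -110.0, 0.0, 0.0002, 0.0055, 0.0]]
phi [-0.009, -0.009, -0.006, -0.003, -0.0, 0.001, 0.001, 0.002, 0.001, 0.001, 0.0, -0.0, -0.0, 0.0]
pred alpha [-0.0, 0.001, 0.002, 0.002, 0.002, 0.002, 0.001, 0.0, 0.0, -0.0, -0.0, -0.0, 0.0, 0.0, -0.0]
```

Innovations are small now, so I'll carry on towards the lamp.

{"name": "step_arm", "arguments": {
  "moves": [
    [1,-0.7,-2.5,0,-0.0002,-0.0052,0],
    [1,-1.5,-15.9,0,-0.0002,-0.005,0],
    [1,-2.8,-40.5,0,-0.0001,-0.0024,0],
    [1,-4.3,-69.5,0,0,0.0008,0],
    [1,-5.6,-94.1,0,0.0002,0.0036,0],
    [1,-6.3,-107.5,0,0.0002,0.0055,0],
    [1,-6.5,-110,0,0.0002,0.0055,0]
  ]
}}

```text
clock: 10.2
position: [0.567, 0.1022, 0.2806]
ee_rot: [0.723, 0.691, -0.001, -0.0]
ft_force: [0.6, 0.3, -8.3]
grip_width: 0.253
grasp_force: 99.5
```

```bash
python3 go.py .560 -.0252 .2813 -.042 8 0 2
```

```text
clk 10.20 pos [0.567, 0.1022, 0.2806] tilt x_c 0.0013 cmd 0.0014 side 0.0010 F [0.6, 0.3, -8.3] grip 0.25 100 knot dt 0.000
  tilt 0.0013 lean rel 0.0051 {-1: [np.float64(0.5), 17], 1: [np.float64(0.4), 15]}
  tilt 0.0013 lean rel 0.0061 {-1: [np.float64(0.5), 17], 1: [np.float64(0.5), 15]}
s 0.955  alpha 0.0073 om 0.0161 b 0.0008  sd [0.0061, 0.0187, 0.0058]  innov [0.0022, -0.0013, 0.0039, 0.0009]
[[1, -1.3, -2.0, -0.0, -0.0005, -0.0125, -0.0], [1, -2.0, -13.4, -0.0, -0.0006, -0.0132, -0.0], [1, -2.8, -35.7, -0.0, -0.0004, -0.0094, -0.0], [1, -4.0, -65.0, -0.0, -0.0002, -0.0049, -0.0], [1, -5.2, -94.2, 0.0, -0.0001, -0.0014, -0.0], [1, -6.2, -116.5, -0.0, 0.0, 0.0007, 0.0], [1, -6.8, -127.9, -0.0, 0.0001, 0.0014, 0.0], [1, -6.9, -130.0, -0.0, 0.0001, 0.0014, -0.0]]
phi [-0.011, -0.012, -0.008, -0.003, 0.0, 0.002, 0.003, 0.003, 0.002, 0.001, 0.001, -0.0, -0.0, 0.0]
pred alpha [0.009, 0.008, 0.007, 0.006, 0.004, 0.003, 0.001, 0.001, 0.0, -0.0, -0.0, -0.0, 0.0, 0.0, -0.0]
```

{"name": "step_arm", "arguments": {
  "moves": [
    [1,-1.3,-2,0,-0.0005,-0.0125,0],
    [1,-2,-13.4,0,-0.0006,-0.0132,0],
    [1,-2.8,-35.7,0,-0.0004,-0.0094,0],
    [1,-4,-65,0,-0.0002,-0.0049,0],
    [1,-5.2,-94.2,0,-0.0001,-0.0014,0],
    [1,-6.2,-116.5,0,0,0.0007,0],
    [1,-6.8,-127.9,0,0.0001,0.0014,0],
    [1,-6.9,-130,0,0.0001,0.0014,0]
  ]
}}

```text
clock: 11.1
position: [0.5597, -0.0269, 0.2806]
ee_rot: [0.722, 0.691, -0.001, -0.001]
ft_force: [0.0, 0.1, -8.5]
grip_width: 0.258
grasp_force: 99.5
```

```bash
python3 go.py .553 -.1552 .2813 -.042 8 0 2
```

```text
clk 11.10 pos [0.5597, -0.0269, 0.2806] tilt x_c 0.0028 cmd 0.0028 side 0.0005 F [0.0, 0.1, -8.5] grip 0.26 100 knot dt -0.000
  tilt 0.0028 lean rel -0.0062 {-1: [np.float64(-0.6), 18], 1: [np.float64(-0.5), 18]}
  tilt 0.0027 lean rel -0.0067 {-1: [np.float64(-0.6), 18], 1: [np.float64(-0.6), 18]}
s 0.952  alpha -0.0054 om -0.0088 b 0.0009  sd [0.0059, 0.0188, 0.0056]  innov [0.0039, 0.0009, -0.0046, 0.0003]
[[1, 0.2, -2.1, -0.0, 0.0002, 0.0037, -0.0], [1, -0.5, -13.5, -0.0, 0.0001, 0.0025, 0.0], [1, -1.9, -35.8, -0.0, 0.0, 0.0, -0.0], [1, -3.7, -65.0, 0.0, -0.0001, -0.002, -0.0], [1, -5.4, -94.2, 0.0, -0.0001, -0.0031, 0.0], [1, -6.6, -116.5, 0.0, -0.0001, -0.0035, 0.0], [1, -7.2, -127.9, 0.0, -0.0001, -0.0034, 0.0], [1, -7.3, -130.0, 0.0, -0.0001, -0.0034, -0.0]]
phi [0.006, 0.005, 0.003, 0.001, -0.0, -0.001, -0.001, -0.001, -0.0, -0.0, -0.0, 0.0, 0.0, 0.0]
pred alpha [-0.006, -0.005, -0.004, -0.003, -0.002, -0.001, -0.0, -0.0, 0.0, 0.0, 0.0, 0.0, -0.0, -0.0, 0.0]
```

{"name": "step_arm", "arguments": {
  "moves": [
    [1,0.2,-2.1,0,0.0002,0.0037,0],
    [1,-0.5,-13.5,0,0.0001,0.0025,0],
    [1,-1.9,-35.8,0,0,0,0],
    [1,-3.7,-65,0,-0.0001,-0.002,0],
    [1,-5.4,-94.2,0,-0.0001,-0.0031,0],
    [1,-6.6,-116.5,0,-0.0001,-0.0035,0],
    [1,-7.2,-127.9,0,-0.0001,-0.0034,0],
    [1,-7.3,-130,0,-0.0001,-0.0034,0]
  ]
}}

```text
clock: 12.0
position: [0.5523, -0.157, 0.2804]
ee_rot: [0.723, 0.691, 0.0, 0.0]
ft_force: [-0.1, 0.2, -7.1]
grip_width: 0.26
grasp_force: 99.5
```

```bash
python3 go.py .546 -.2790 .2813 -.042 8 0 2
```

```text
clk 12.00 pos [0.5523, -0.157, 0.2804] tilt x_c -0.0002 cmd -0.0006 side 0.0001 F [-0.1, 0.2, -7.1] grip 0.26 100 knot dt 0.000
  NO LID
  NO LID
s 0.952  alpha 0.0001 om -0.0001 b 0.0009  sd [0.0377, 0.0707, 0.0057]  innov [0.0039, 0.0009, -0.0046, 0.0003]
[[1, -0.2, -2.0, -0.0, -0.0, -0.0007, 0.0], [1, -0.8, -12.8, -0.0, -0.0, -0.0007, 0.0], [1, -2.0, -34.1, -0.0, -0.0, -0.0004, -0.0], [1, -3.5, -61.9, 0.0, 0.0, 0.0002, 0.0], [1, -5.0, -89.7, 0.0, 0.0, 0.0008, 0.0], [1, -6.2, -111.0, -0.0, 0.0001, 0.0012, 0.0], [1, -6.7, -121.8, -0.0, 0.0001, 0.0015, 0.0], [1, -6.9, -123.8, -0.0, 0.0001, 0.0015, 0.0]]
phi [-0.001, -0.001, -0.001, -0.0, 0.0, 0.001, 0.001, 0.001, 0.001, 0.0, 0.0, -0.0, -0.0, 0.0]
pred alpha [0.0, 0.0, 0.0, 0.0, 0.0, 0.0, 0.0, 0.0, 0.0, -0.0, -0.0, -0.0, 0.0, 0.0, -0.0]
```

View pics/b12.05.png

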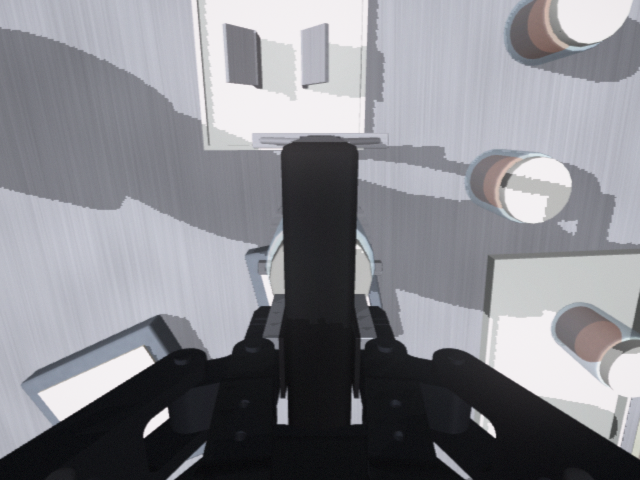

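Run:
```python
import cv2
for f in("12.00","12.05"):
    I=cv2.imread(f"pics/b{f}.png").min(2)
    for r in(262,276,290): print(r,I[r,250:288].tolist(),I[r,352:388].tolist())
```

```text
262 [142, 140, 140, 143, 145, 142, 144, 133, 113, 90, 87, 88, 90, 87, 90, 97, 128, 168, 186, 185, 172, 147, 153, 179, 184, 185, 187, 187, 186, 186, 187, 186, 183, 153, 71, 42, 35, 37] [27, 30, 43, 119, 182, 187, 189, 186, 190, 187, 190, 187, 189, 187, 188, 188, 175, 155, 153, 165, 161, 139, 95, 83, 80, 81, 80, 80, 89, 107, 124, 130, 130, 133, 133, 134]
276 [173, 147, 143, 142, 143, 143, 143, 143, 143, 142, 143, 170, 217, 236, 238, 238, 237, 235, 218, 188, 171, 180, 184, 186, 186, 185, 186, 187, 187, 189, 188, 187, 184, 160, 89, 41, 34, 35] [32, 35, 67, 135, 181, 188, 188, 189, 188, 189, 189, 188, 188, 189, 189, 189, 188, 186, 181, 161, 128, 107, 98, 93, 87, 101, 125, 125, 125, 127, 128, 131, 129, 131, 131, 133]
290 [184, 186, 187, 184, 173, 151, 141, 142, 141, 143, 140, 141, 139, 139, 141, 177, 224, 239, 240, 240, 240, 225, 174, 180, 185, 185, 187, 187, 187, 187, 186, 187, 187, 184, 149, 57, 36, 37] [27, 42, 116, 184, 189, 188, 188, 190, 191, 190, 188, 187, 188, 188, 189, 186, 172, 134, 113, 132, 135, 124, 108, 104, 104, 99, 94, 91, 104, 122, 129, 130, 129, 129, 129, 131]
262 [141, 1
[... 376 characters left out ...]
42, 143, 142, 146, 145, 154, 200, 238, 240, 240, 240, 240, 236, 215, 171, 166, 182, 185, 186, 186, 187, 185, 186, 187, 188, 188, 185, 184, 160, 88, 41, 36, 38] [29, 31, 65, 139, 184, 190, 188, 190, 187, 188, 189, 189, 189, 189, 189, 189, 186, 186, 181, 159, 126, 104, 96, 91, 94, 112, 126, 127, 125, 128, 126, 131, 131, 130, 132, 132]
290 [187, 189, 184, 174, 153, 143, 141, 140, 139, 139, 139, 141, 140, 143, 158, 210, 238, 240, 240, 240, 239, 225, 173, 181, 186, 187, 189, 186, 186, 186, 187, 186, 188, 184, 149, 57, 34, 37] [28, 38, 117, 180, 188, 188, 188, 187, 188, 188, 188, 187, 188, 187, 190, 185, 167, 125, 103, 105, 102, 98, 98, 100, 94, 91, 88, 102, 122, 125, 125, 131, 128, 127, 131, 130]
```

The lid is now in the arm's shadow, at level 188 with edges near x = 271 and 370 at row 276. I'll make the detector handle that and re-measure from these pictures.

```bash
python3 - <<'E'
s=open("bal.py").read()
s=s.replace("if ref<226 or seg[1:5].min()<.95*ref: continue","if not(ref>=226 or 178<=ref<=197) or np.ptp(seg[1:5])>.05*ref: continue\n            q=.075 if ref>=226 else .055")
s=s.replace("j=np.where(seg[2:]<.925*ref)[0]","dv=np.abs(seg-ref)/ref; j=np.where(dv[2:]>q)[0]")
s=s.replace("f=(seg[j-1]-.925*ref)/max(seg[j-1]-seg[j],1e-3)","f=(q-dv[j-1])/max(dv[j]-dv[j-1],1e-3)")
open("bal.py","w").write(s)
import bal; from bal import *
bal.XC=-.0006; c0=pickle.load(open("w3.pkl","rb"))[1]; S=state()
for f in("11.10","11.15","12.00","12.05"):
    c0["image"]=cv2.imread(f"pics/b{f}.png"); y,e=leanY(None,c0); print(f,round(y/.088,4),{k:(round(v[0]*1e3,2),v[1],v[2].round(5)) for k,v in e.items()})
    if f[:2]=="12": S["meas"].append([float(f),float(y/.088)])
S["pend"]=None; json.dump(S,open("st.json","w"))
E
python3 go.py .546 -.2790 .2813 -.042 8 0 0
```

```text
11.10 -0.0068 {-1: (np.float64(-0.62), 18, np.float64(0.00015)), 1: (np.float64(-0.57), 18, np.float64(0.00016))}
11.15 -0.0072 {-1: (np.float64(-0.64), 18, np.float64(0.00017)), 1: (np.float64(-0.63), 18, np.float64(0.00017))}
12.00 -0.0032 {-1: (np.float64(-0.22), 10, np.float64(0.00032)), 1: (np.float64(-0.34), 18, np.float64(0.00016))}
12.05 -0.003 {-1: (np.float64(-0.15), 11, np.float64(0.00032)), 1: (np.float64(-0.37), 18, np.float64(0.00014))}
clk 12.10 pos [0.5527, -0.1543, 0.2806] tilt x_c -0.0006 cmd -0.0006 side -0.0010 F [-0.3, 0.4, -9.0] grip 0.26 100 knot dt 0.000
s 0.950  alpha -0.0045 om -0.0022 b 0.0008  sd [0.0057, 0.0188, 0.0054]  innov [-0.0045, 0.0003, -0.0049, 0.0007]
[[1, 0.2, -2.0, -0.0, 0.0002, 0.0037, 0.0], [1, -0.4, -12.8, -0.0, 0.0001, 0.0035, 0.0], [1, -1.7, -34.1, -0.0, 0.0001, 0.0021, 0.0], [1, -3.4, -61.9, 0.0, 0.0, 0.001, 0.0], [1, -5.0, -89.7, 0.0, 0.0, 0.0004, 0.0], [1, -6.2, -111.0, 0.0, 0.0, 0.0003, 0.0], [1, -6.8, -121.8, 0.0, 0.0, 0.0005, 0.0], [1, -7.0, -123.8, 0.0, 0.0, 0.0005, 0.0]]
phi [0.003, 0.003, 0.002, 0.0, -0.0, -0.0, -0.0, -0.0, -0.0, 0.0, 0.0, 0.0, -0.0, 0.0]
pred alpha [-0.005, -0.004, -0.003, -0.002, -0.001, -0.0, -0.0, 0.0, 0.0, 0.0, -0.0, -0.0, 0.0, 0.0, -0.0]
```

{"name": "step_arm", "arguments": {
  "moves": [
    [1,0.2,-2,0,0.0002,0.0037,0],
    [1,-0.4,-12.8,0,0.0001,0.0035,0],
    [1,-1.7,-34.1,0,0.0001,0.0021,0],
    [1,-3.4,-61.9,0,0,0.001,0],
    [1,-5,-89.7,0,0,0.0004,0],
    [1,-6.2,-111,0,0,0.0003,0],
    [1,-6.8,-121.8,0,0,0.0005,0],
    [1,-7,-123.8,0,0,0.0005,0]
  ]
}}

```text
clock: 12.9
position: [0.5452, -0.2806, 0.2803]
ee_rot: [0.722, 0.691, -0.0, -0.0]
ft_force: [-1.4, 0.3, -8.6]
grip_width: 0.258
grasp_force: 99.5
```

```bash
python3 go.py .546 -.2790 .2813 -.042 8 0 2
```

```text
clk 12.90 pos [0.5452, -0.2806, 0.2803] tilt x_c 0.0004 cmd -0.0001 side -0.0000 F [-1.4, 0.3, -8.6] grip 0.26 100 knot dt 0.000
  tilt 0.0004 lean rel 0.0012 {-1: [np.float64(0.4), 12], 1: [np.float64(-0.2), 17]}
  tilt 0.0001 lean rel 0.0001 {-1: [np.float64(0.3), 14], 1: [np.float64(-0.2), 18]}
s 0.947  alpha -0.0018 om -0.0127 b 0.0013  sd [0.0055, 0.0188, 0.0053]  innov [-0.0051, 0.0007, 0.0001, -0.001]
[[1, 0.5, -0.0, -0.0, 0.0002, 0.005, 0.0], [1, 0.5, -0.0, -0.0, 0.0002, 0.0052, 0.0], [1, 0.3, -0.0, -0.0, 0.0002, 0.0036, 0.0], [1, 0.2, -0.0, -0.0, 0.0001, 0.0018, -0.0], [1, 0.0, -0.0, -0.0, 0.0, 0.0004, 0.0], [1, -0.0, 0.0, -0.0, -0.0, -0.0004, 0.0], [1, -0.1, 0.0, -0.0, -0.0, -0.0007, 0.0], [1, -0.1, 0.0, -0.0, -0.0, -0.0007, 0.0]]
phi [0.005, 0.005, 0.003, 0.002, 0.0, -0.001, -0.001, -0.001, -0.001, -0.0, -0.0, -0.0, 0.0, 0.0]
pred alpha [-0.003, -0.003, -0.003, -0.002, -0.001, -0.001, -0.0, -0.0, -0.0, 0.0, 0.0, 0.0, -0.0, -0.0, 0.0]
```

{"name": "step_arm", "arguments": {
  "moves": [
    [1,0.5,0,0,0.0002,0.005,0],
    [1,0.5,0,0,0.0002,0.0052,0],
    [1,0.3,0,0,0.0002,0.0036,0],
    [1,0.2,0,0,0.0001,0.0018,0],
    [1,0,0,0,0,0.0004,0],
    [1,0,0,0,0,-0.0004,0],
    [1,-0.1,0,0,0,-0.0007,0],
    [1,-0.1,0,0,0,-0.0007,0]
  ]
}}

```text
clock: 13.8
position: [0.5454, -0.2792, 0.2806]
ee_rot: [0.722, 0.692, 0.0, 0.0]
ft_force: [0.3, -0.1, -8.4]
grip_width: 0.26
grasp_force: 99.6
```

```bash
python3 go.py .546 -.2790 .2813 -.042 10 0 2
```

```text
clk 13.80 pos [0.5454, -0.2792, 0.2806] tilt x_c -0.0008 cmd -0.0008 side -0.0001 F [0.3, -0.1, -8.4] grip 0.26 100 knot dt 0.000
  tilt -0.0008 lean rel 0.0032 {-1: [np.float64(0.6), 15], 1: [np.float64(-0.0), 18]}
  tilt -0.0008 lean rel 0.0032 {-1: [np.float64(0.5), 15], 1: [np.float64(0.0), 17]}
s 0.945  alpha 0.0011 om 0.0003 b 0.0014  sd [0.0054, 0.0188, 0.0051]  innov [-0.0, -0.001, 0.0012, -0.0003]
[[1, -0.0, 0.0, -0.0, -0.0, -0.0003, 0.0], [1, -0.0, 0.0, -0.0, -0.0, -0.0, 0.0], [1, 0.0, -0.0, 0.0, 0.0, 0.0004, 0.0], [1, 0.1, -0.0, 0.0, 0.0, 0.0008, -0.0], [1, 0.1, -0.0, 0.0, 0.0, 0.001, 0.0], [1, 0.1, -0.0, 0.0, 0.0, 0.001, -0.0], [1, 0.1, -0.0, 0.0, 0.0, 0.001, -0.0], [1, 0.1, -0.0, 0.0, 0.0, 0.001, -0.0], [1, 0.1, -0.0, 0.0, 0.0, 0.0009, 0.0], [1, 0.1, -0.0, 0.0, 0.0, 0.0009, 0.0]]
phi [-0.001, -0.001, -0.0, -0.0, 0.0, 0.0, 0.0, 0.0, 0.0, 0.0, 0.0, -0.0, -0.0, 0.0]
pred alpha [0.001, 0.001, 0.001, 0.0, 0.0, 0.0, 0.0, 0.0, -0.0, -0.0, -0.0, -0.0, 0.0, 0.0, -0.0]
```

{"name": "step_arm", "arguments": {
  "moves": [
    [1,0,0,0,0,-0.0003,0],
    [1,0,0,0,0,0,0],
    [1,0,0,0,0,0.0004,0],
    [1,0.1,0,0,0,0.0008,0],
    [1,0.1,0,0,0,0.001,0],
    [1,0.1,0,0,0,0.001,0],
    [1,0.1,0,0,0,0.001,0],
    [1,0.1,0,0,0,0.001,0],
    [1,0.1,0,0,0,0.0009,0],
    [1,0.1,0,0,0,0.0009,0]
  ]
}}

```text
clock: 14.9
position: [0.5455, -0.2792, 0.2806]
ee_rot: [0.722, 0.692, 0.0, -0.0]
ft_force: [0.3, 0.3, -7.6]
grip_width: 0.257
grasp_force: 99.6
```

```bash
python3 go.py .546 -.2790 .2813 -.042 10 0 2
```

```text
clk 14.90 pos [0.5455, -0.2792, 0.2806] tilt x_c 0.0001 cmd 0.0001 side -0.0002 F [0.3, 0.3, -7.6] grip 0.26 100 knot dt 0.000
  tilt 0.0001 lean rel -0.0122 {-1: [np.float64(-0.8), 16], 1: [np.float64(-1.4), 17]}
  tilt 0.0001 lean rel -0.0133 {-1: [np.float64(-0.8), 16], 1: [np.float64(-1.5), 16]}
s 0.942  alpha -0.0163 om -0.0251 b 0.0018  sd [0.0053, 0.019, 0.005]  innov [0.0011, -0.0003, -0.0135, 0.0002]
[[1, 1.9, -0.1, -0.0, 0.0008, 0.02, 0.0], [1, 1.9, -0.1, -0.0, 0.0008, 0.0196, -0.0], [1, 1.2, -0.0, -0.0, 0.0005, 0.0122, -0.0], [1, 0.4, -0.0, -0.0, 0.0002, 0.0044, 0.0], [1, -0.1, 0.0, -0.0, -0.0, -0.001, -0.0], [1, -0.4, 0.0, -0.0, -0.0002, -0.0038, -0.0], [1, -0.4, 0.0, -0.0, -0.0002, -0.0044, -0.0], [1, -0.4, 0.0, -0.0, -0.0002, -0.0037, -0.0], [1, -0.2, 0.0, -0.0, -0.0001, -0.0023, 0.0], [1, -0.2, 0.0, -0.0, -0.0001, -0.0023, -0.0]]
phi [0.02, 0.02, 0.012, 0.005, -0.001, -0.004, -0.004, -0.004, -0.002, -0.002, -0.001, 0.0, 0.0, 0.0]
pred alpha [-0.018, -0.017, -0.014, -0.01, -0.007, -0.004, -0.002, -0.001, -0.0, 0.0, 0.0, 0.0, -0.0, -0.0, 0.0]
```

{"name": "step_arm", "arguments": {
  "moves": [
    [1,1.9,-0.1,0,0.0008,0.02,0],
    [1,1.9,-0.1,0,0.0008,0.0196,0],
    [1,1.2,0,0,0.0005,0.0122,0],
    [1,0.4,0,0,0.0002,0.0044,0],
    [1,-0.1,0,0,0,-0.001,0],
    [1,-0.4,0,0,-0.0002,-0.0038,0],
    [1,-0.4,0,0,-0.0002,-0.0044,0],
    [1,-0.4,0,0,-0.0002,-0.0037,0],
    [1,-0.2,0,0,-0.0001,-0.0023,0],
    [1,-0.2,0,0,-0.0001,-0.0023,0]
  ]
}}

```text
clock: 16.0
position: [0.5454, -0.2791, 0.2806]
ee_rot: [0.722, 0.692, 0.001, 0.001]
ft_force: [-0.6, 0.5, -8.2]
grip_width: 0.26
grasp_force: 99.6
```

```bash
python3 go.py .546 -.2790 .2813 -.042 10 0 2
```

```text
clk 16.00 pos [0.5454, -0.2791, 0.2806] tilt x_c -0.0021 cmd -0.0022 side -0.0003 F [-0.6, 0.5, -8.2] grip 0.26 100 knot dt 0.000
  tilt -0.0021 lean rel -0.0097 {-1: [np.float64(-0.6), 16], 1: [np.float64(-1.1), 15]}
  tilt -0.0021 lean rel -0.0117 {-1: [np.float64(-0.7), 16], 1: [np.float64(-1.3), 17]}
s 0.942  alpha -0.0182 om -0.0392 b 0.0026  sd [0.0052, 0.019, 0.0049]  innov [-0.0135, 0.0002, -0.0138, -0.0007]
[[1, 2.6, -0.1, -0.0, 0.0011, 0.0273, 0.0], [1, 2.7, -0.1, -0.0, 0.0012, 0.0278, 0.0], [1, 1.8, -0.1, -0.0, 0.0008, 0.0187, 0.0], [1, 0.8, -0.0, -0.0, 0.0004, 0.0089, -0.0], [1, 0.2, -0.0, 0.0, 0.0001, 0.0017, -0.0], [1, -0.2, 0.0, -0.0, -0.0001, -0.002, 0.0], [1, -0.3, 0.0, -0.0, -0.0001, -0.003, 0.0], [1, -0.2, 0.0, -0.0, -0.0001, -0.0023, -0.0], [1, -0.1, 0.0, -0.0, -0.0, -0.0006, -0.0], [1, -0.1, 0.0, -0.0, -0.0, -0.0006, 0.0]]
phi [0.025, 0.026, 0.017, 0.007, -0.0, -0.004, -0.005, -0.004, -0.003, -0.003, -0.001, 0.0, 0.001, 0.0]
pred alpha [-0.021, -0.021, -0.018, -0.013, -0.009, -0.005, -0.003, -0.001, -0.0, 0.0, 0.0, 0.0, -0.0, -0.0, 0.0]
```

{"name": "step_arm", "arguments": {
  "moves": [
    [1,2.6,-0.1,0,0.0011,0.0273,0],
    [1,2.7,-0.1,0,0.0012,0.0278,0],
    [1,1.8,-0.1,0,0.0008,0.0187,0],
    [1,0.8,0,0,0.0004,0.0089,0],
    [1,0.2,0,0,0.0001,0.0017,0],
    [1,-0.2,0,0,-0.0001,-0.002,0],
    [1,-0.3,0,0,-0.0001,-0.003,0],
    [1,-0.2,0,0,-0.0001,-0.0023,0],
    [1,-0.1,0,0,0,-0.0006,0],
    [1,-0.1,0,0,0,-0.0006,0]
  ]
}}

```text
clock: 17.1
position: [0.5454, -0.2791, 0.2805]
ee_rot: [0.722, 0.692, 0.001, 0.001]
ft_force: [0.1, 0.6, -7.9]
grip_width: 0.262
grasp_force: 99.6
```

```bash
sed -i 's/Q=np.diag(\[0,.05\*\*2\*DT,1e-6/Q=np.diag([0,.03**2*DT,8e-6/' bal.py; grep -c 8e-6 bal.py; python3 go.py .546 -.2790 .2813 -.042 8 0 2
```

```text
1
clk 17.10 pos [0.5454, -0.2791, 0.2805] tilt x_c -0.0027 cmd -0.0028 side -0.0003 F [0.1, 0.6, -7.9] grip 0.26 100 knot dt 0.000
  tilt -0.0027 lean rel 0.0029 {-1: [np.float64(0.5), 17], 1: [np.float64(0.0), 17]}
  tilt -0.0027 lean rel 0.0032 {-1: [np.float64(0.6), 16], 1: [np.float64(0.0), 17]}
s 0.948  alpha -0.0038 om -0.0060 b 0.0038  sd [0.0059, 0.0147, 0.0056]  innov [-0.0086, -0.0006, -0.0029, 0.0007]
[[1, 0.7, -0.0, -0.0, 0.0003, 0.0069, -0.0], [1, 0.7, -0.0, -0.0, 0.0003, 0.0078, 0.0], [1, 0.6, -0.0, -0.0, 0.0003, 0.0063, 0.0], [1, 0.4, -0.0, 0.0, 0.0002, 0.0044, 0.0], [1, 0.3, -0.0, 0.0, 0.0001, 0.0029, 0.0], [1, 0.2, -0.0, 0.0, 0.0001, 0.0021, -0.0], [1, 0.2, -0.0, 0.0, 0.0001, 0.0018, -0.0], [1, 0.2, -0.0, 0.0, 0.0001, 0.0018, -0.0]]
phi [0.004, 0.005, 0.003, 0.002, 0.0, -0.001, -0.001, -0.001, -0.001, -0.0, -0.0, -0.0, 0.0, 0.0]
pred alpha [-0.004, -0.004, -0.004, -0.003, -0.002, -0.001, -0.001, -0.0, -0.0, 0.0, 0.0, 0.0, -0.0, -0.0, 0.0]
```

{"name": "step_arm", "arguments": {
  "moves": [
    [1,0.7,0,0,0.0003,0.0069,0],
    [1,0.7,0,0,0.0003,0.0078,0],
    [1,0.6,0,0,0.0003,0.0063,0],
    [1,0.4,0,0,0.0002,0.0044,0],
    [1,0.3,0,0,0.0001,0.0029,0],
    [1,0.2,0,0,0.0001,0.0021,0],
    [1,0.2,0,0,0.0001,0.0018,0],
    [1,0.2,0,0,0.0001,0.0018,0]
  ]
}}

```text
clock: 18.0
position: [0.5454, -0.2792, 0.2807]
ee_rot: [0.722, 0.692, 0.0, 0.0]
ft_force: [0.6, 0.1, -9.0]
grip_width: 0.258
grasp_force: 99.6
```

```bash
python3 go.py .546 -.2790 .2813 -.042 8 0 2
```

```text
clk 18.00 pos [0.5454, -0.2792, 0.2807] tilt x_c -0.0011 cmd -0.0010 side -0.0001 F [0.6, 0.1, -9.0] grip 0.26 100 knot dt 0.000
  tilt -0.0011 lean rel -0.0012 {-1: [np.float64(0.2), 16], 1: [np.float64(-0.4), 17]}
  tilt -0.0010 lean rel -0.0024 {-1: [np.float64(0.1), 16], 1: [np.float64(-0.5), 17]}
s 0.946  alpha -0.0091 om -0.0165 b 0.0050  sd [0.0059, 0.0144, 0.0056]  innov [-0.0033, 0.0007, -0.0058, -0.0006]
[[1, 1.2, -0.1, -0.0, 0.0005, 0.0127, 0.0], [1, 1.2, -0.1, -0.0, 0.0005, 0.0129, -0.0], [1, 0.8, -0.0, -0.0, 0.0004, 0.0087, 0.0], [1, 0.4, -0.0, -0.0, 0.0002, 0.0041, 0.0], [1, 0.1, -0.0, 0.0, 0.0, 0.0008, -0.0], [1, -0.1, 0.0, -0.0, -0.0, -0.001, 0.0], [1, -0.1, 0.0, -0.0, -0.0001, -0.0014, 0.0], [1, -0.1, 0.0, -0.0, -0.0001, -0.0014, 0.0]]
phi [0.012, 0.012, 0.008, 0.003, -0.0, -0.002, -0.002, -0.002, -0.002, -0.001, -0.0, 0.0, 0.0, 0.0]
pred alpha [-0.01, -0.01, -0.008, -0.006, -0.004, -0.002, -0.001, -0.0, -0.0, 0.0, 0.0, 0.0, -0.0, -0.0, 0.0]
```

{"name": "step_arm", "arguments": {
  "moves": [
    [1,1.2,-0.1,0,0.0005,0.0127,0],
    [1,1.2,-0.1,0,0.0005,0.0129,0],
    [1,0.8,0,0,0.0004,0.0087,0],
    [1,0.4,0,0,0.0002,0.0041,0],
    [1,0.1,0,0,0,0.0008,0],
    [1,-0.1,0,0,0,-0.001,0],
    [1,-0.1,0,0,-0.0001,-0.0014,0],
    [1,-0.1,0,0,-0.0001,-0.0014,0]
  ]
}}

```text
clock: 18.9
position: [0.5453, -0.2792, 0.2807]
ee_rot: [0.722, 0.692, 0.001, 0.001]
ft_force: [-0.3, 0.3, -8.0]
grip_width: 0.262
grasp_force: 99.6
```

```bash
python3 go.py .546 -.2790 .2813 -.042 8 0 2
```

```text
clk 18.90 pos [0.5453, -0.2792, 0.2807] tilt x_c -0.0025 cmd -0.0024 side -0.0000 F [-0.3, 0.3, -8.0] grip 0.26 100 knot dt -0.000
  tilt -0.0025 lean rel 0.0073 {-1: [np.float64(0.9), 15], 1: [np.float64(0.3), 16]}
  tilt -0.0024 lean rel 0.0073 {-1: [np.float64(0.9), 13], 1: [np.float64(0.3), 16]}
s 0.944  alpha -0.0002 om 0.0004 b 0.0052  sd [0.0059, 0.0144, 0.0056]  innov [-0.0057, -0.0006, 0.0002, -0.0002]
[[1, 0.2, -0.0, 0.0, 0.0001, 0.0019, -0.0], [1, 0.3, -0.0, 0.0, 0.0001, 0.0027, 0.0], [1, 0.3, -0.0, 0.0, 0.0001, 0.0029, -0.0], [1, 0.3, -0.0, 0.0, 0.0001, 0.0028, -0.0], [1, 0.2, -0.0, 0.0, 0.0001, 0.0026, 0.0], [1, 0.2, -0.0, 0.0, 0.0001, 0.0024, -0.0], [1, 0.2, -0.0, 0.0, 0.0001, 0.0023, 0.0], [1, 0.2, -0.0, 0.0, 0.0001, 0.0023, -0.0]]
phi [-0.0, 0.0, 0.0, 0.0, 0.0, 0.0, -0.0, -0.0, -0.0, -0.0, -0.0, -0.0, -0.0, 0.0]
pred alpha [-0.0, -0.0, -0.0, -0.0, -0.0, -0.0, -0.0, -0.0, -0.0, -0.0, -0.0, -0.0, 0.0, 0.0, 0.0]
```

{"name": "step_arm", "arguments": {
  "moves": [
    [1,0.2,0,0,0.0001,0.0019,0],
    [1,0.3,0,0,0.0001,0.0027,0],
    [1,0.3,0,0,0.0001,0.0029,0],
    [1,0.3,0,0,0.0001,0.0028,0],
    [1,0.2,0,0,0.0001,0.0026,0],
    [1,0.2,0,0,0.0001,0.0024,0],
    [1,0.2,0,0,0.0001,0.0023,0],
    [1,0.2,0,0,0.0001,0.0023,0]
  ]
}}

```text
clock: 19.8
position: [0.5455, -0.2792, 0.2807]
ee_rot: [0.722, 0.692, 0.0, -0.0]
ft_force: [-0.3, 0.2, -7.7]
grip_width: 0.258
grasp_force: 99.6
```

```bash
python3 go.py .537 -.149 .2813 -.042 8 0 2
python3 - <<'E'
from h import *
# tray b from the wrist picture at 11.10 / 12.00 (pose from commands/readings)
c0=pickle.load(open("w3.pkl","rb"))[1]
for f,p,sl in(("12.05",(.5525,-.157,.2806),None),("11.15",(.5597,-.0269,.2806),None)):
    im=cv2.imread(f"pics/b{f}.png"); o={"position":p,"ee_rot":(R.from_euler("z",-.042)*R.from_matrix([[0,1,0],[1,0,0],[0,0,-1]])).as_quat()}
    w=wcam(o,dict(c0)); print(f,"proj of tray b corners", proj(w,[[.519+a*.09,-.008+b*.09,.012] for a,b in((-1,-1),(1,-1),(1,1),(-1,1))]).round(0).tolist())
    I=im.min(2); 
    for r in(20,40,110): 
        x=np.where(I[r,150:420]>195)[0]+150; print(r,x.min() if len(x) else None,x.max() if len(x) else None, (onz(w,[[x.min(),r],[x.max(),r]],.012)*1000).round(1).tolist() if len(x) else None)
E
```

```text
clk 19.80 pos [0.5455, -0.2792, 0.2807] tilt x_c -0.0001 cmd -0.0001 side -0.0001 F [-0.3, 0.2, -7.7] grip 0.26 100 knot dt 0.000
  tilt -0.0001 lean rel 0.0039 {-1: [np.float64(0.7), 15], 1: [np.float64(0.0), 17]}
  tilt -0.0001 lean rel 0.0036 {-1: [np.float64(0.6), 16], 1: [np.float64(0.0), 18]}
s 0.943  alpha -0.0022 om -0.0043 b 0.0056  sd [0.0059, 0.0144, 0.0056]  innov [0.0001, -0.0002, -0.0012, -0.0002]
[[1, -0.7, 2.1, -0.0, -0.0002, -0.0057, 0.0], [1, -1.7, 13.5, -0.0, -0.0003, -0.0077, -0.0], [1, -3.1, 35.8, -0.0, -0.0003, -0.0066, -0.0], [1, -4.8, 65.0, -0.0, -0.0001, -0.0032, -0.0], [1, -6.4, 94.2, -0.0, 0.0, 0.001, 0.0], [1, -7.6, 116.5, -0.0, 0.0002, 0.0046, 0.0], [1, -8.2, 127.9, -0.0, 0.0003, 0.0065, 0.0], [1, -8.4, 130.0, -0.0, 0.0003, 0.0065, 0.0]]
phi [-0.006, -0.008, -0.007, -0.003, 0.001, 0.005, 0.006, 0.006, 0.005, 0.003, 0.001, -0.0, -0.001, 0.0]
pred alpha [-0.003, -0.002, -0.001, 0.001, 0.003, 0.003, 0.003, 0.001, 0.0, -0.0, -0.0, -0.0, 0.0, 0.0, -0.0]
12.05 proj of tray b corners [[208.0, 148.0], [368.0, 141.0], [366.0, -47.0], [185.0, -38.0]]
20 192 367 [[428.8, 30.4, 12.0], [609.2, 22.9, 12.0]]
40 194 389 [[428.4, 11.8, 12.0], [632.1, 3.3, 12.0]]
110 200 364 [[425.7, -57.3, 12.0], [605.3, -64.8, 12.0]]
11.15 proj of tray b corners [[215.0, 258.0], [362.0, 252.0], [361.0, 94.0], [195.0, 101.0]]
20 221 247 [[465.9, 159.3, 12.0], [492.7, 158.2, 12.0]]
40 218 252 [[460.6, 140.9, 12.0], [496.1, 139.4, 12.0]]
110 199 383 [[431.8, 72.9, 12.0], [633.4, 64.4, 12.0]]
```

{"name": "step_arm", "arguments": {
  "moves": [
    [1,-0.7,2.1,0,-0.0002,-0.0057,0],
    [1,-1.7,13.5,0,-0.0003,-0.0077,0],
    [1,-3.1,35.8,0,-0.0003,-0.0066,0],
    [1,-4.8,65,0,-0.0001,-0.0032,0],
    [1,-6.4,94.2,0,0,0.001,0],
    [1,-7.6,116.5,0,0.0002,0.0046,0],
    [1,-8.2,127.9,0,0.0003,0.0065,0],
    [1,-8.4,130,0,0.0003,0.0065,0]
  ]
}}

```text
clock: 20.7
position: [0.5373, -0.1472, 0.281]
ee_rot: [0.721, 0.693, -0.002, -0.002]
ft_force: [0.2, -0.5, -7.7]
grip_width: 0.261
grasp_force: 99.5
```

```bash
python3 go.py .5185 -.008 .2813 -.042 8 0 2
```

```text
clk 20.70 pos [0.5373, -0.1472, 0.281] tilt x_c 0.0058 cmd 0.0065 side -0.0002 F [0.2, -0.5, -7.7] grip 0.26 100 knot dt 0.000
  tilt 0.0058 lean rel 0.0018 {-1: [np.float64(0.4), 17], 1: [np.float64(-0.1), 17]}
  tilt 0.0059 lean rel 0.0043 {-1: [np.float64(0.4), 17], 1: [np.float64(4.7), 3]}
s 0.943  alpha 0.0076 om 0.0190 b 0.0034  sd [0.0059, 0.0144, 0.0056]  innov [-0.0012, -0.0002, 0.001, 0.003]
[[1, -3.3, 2.4, -0.0, -0.0013, -0.0313, 0.0], [1, -5.4, 14.7, -0.0, -0.0015, -0.0367, 0.0], [1, -7.9, 38.9, -0.0, -0.0012, -0.0294, 0.0], [1, -10.9, 70.6, -0.0, -0.0007, -0.0172, -0.0], [1, -13.9, 102.2, 0.0, -0.0002, -0.0051, 0.0], [1, -16.2, 126.4, -0.0, 0.0002, 0.0036, 0.0], [1, -17.5, 138.7, -0.0, 0.0003, 0.0077, 0.0], [1, -17.8, 141.0, -0.0, 0.0003, 0.0077, -0.0]]
phi [-0.025, -0.03, -0.023, -0.011, 0.001, 0.01, 0.014, 0.014, 0.011, 0.007, 0.003, -0.0, -0.002, 0.0]
pred alpha [0.009, 0.01, 0.01, 0.011, 0.01, 0.009, 0.006, 0.003, 0.0, -0.001, -0.0, -0.0, 0.0, 0.0, -0.0]
```

```bash
python3 - <<'E'
s=open("bal.py").read()
s=s.replace("""            y=y[y>np.percentile(y,85)-.0007]
""","""            while len(y)>5 and ((y>y.max()-.0007).sum()<5): y=y[y<y.max()]
            y=y[y>np.percentile(y,85)-.0007]
""")
open("bal.py","w").write(s)
import bal; from bal import *
bal.XC=-.0006; c0=pickle.load(open("w3.pkl","rb"))[1]; S=state()
c0["image"]=cv2.imread("pics/b20.75.png"); y,e=leanY(None,c0); print(y/.088,e); S["meas"][-1][1]=float(y/.088); S["pend"]=None; json.dump(S,open("st.json","w"))
E
python3 go.py .5185 -.008 .2813 -.042 8 0 0
```

```text
0.0002299576979369719 {-1: (np.float64(0.0002970783081378929), 17, np.float64(0.00024984355588308194)), 1: (np.float64(-0.00025660575330098585), 14, np.float64(0.0002754372053192365))}
clk 20.80 pos [0.5371, -0.1499, 0.2807] tilt x_c 0.0061 cmd 0.0065 side 0.0006 F [-0.2, -0.9, -7.3] grip 0.26 100 knot dt 0.000
s 0.942  alpha 0.0001 om -0.0086 b 0.0063  sd [0.006, 0.0144, 0.0056]  innov [-0.001, -0.0002, 0.0011, -0.0011]
[[1, -2.0, 2.3, -0.0, -0.0007, -0.0177, -0.0], [1, -4.1, 14.7, -0.0, -0.001, -0.023, 0.0], [1, -7.0, 38.9, -0.0, -0.0009, -0.0203, 0.0], [1, -10.5, 70.6, -0.0, -0.0006, -0.0133, 0.0], [1, -13.9, 102.2, 0.0, -0.0002, -0.005, 0.0], [1, -16.4, 126.4, -0.0, 0.0001, 0.0018, 0.0], [1, -17.7, 138.7, -0.0, 0.0002, 0.0053, 0.0], [1, -18.0, 141.0, -0.0, 0.0002, 0.0053, 0.0]]
phi [-0.011, -0.017, -0.014, -0.007, 0.001, 0.008, 0.012, 0.012, 0.009, 0.006, 0.002, -0.0, -0.001, 0.0]
pred alpha [-0.001, -0.0, 0.002, 0.004, 0.006, 0.007, 0.005, 0.002, 0.0, -0.0, -0.0, -0.0, 0.0, 0.0, -0.0]
```

{"name": "step_arm", "arguments": {
  "moves": [
    [1,-2,2.3,0,-0.0007,-0.0177,0],
    [1,-4.1,14.7,0,-0.001,-0.023,0],
    [1,-7,38.9,0,-0.0009,-0.0203,0],
    [1,-10.5,70.6,0,-0.0006,-0.0133,0],
    [1,-13.9,102.2,0,-0.0002,-0.005,0],
    [1,-16.4,126.4,0,0.0001,0.0018,0],
    [1,-17.7,138.7,0,0.0002,0.0053,0],
    [1,-18,141,0,0.0002,0.0053,0]
  ]
}}

```text
clock: 21.6
position: [0.519, -0.0066, 0.2808]
ee_rot: [0.721, 0.693, -0.004, -0.004]
ft_force: [-0.5, 0.1, -8.7]
grip_width: 0.255
grasp_force: 99.5
```

```bash
python3 go.py .5185 -.008 .2813 -.042 7 0 2
python3 - <<'E'
from h import *
import glob
f=sorted(glob.glob("pics/b2*.png"))[-1]; im=cv2.imread(f); print(f)
o=manip.get_obs(); c0=pickle.load(open("w3.pkl","rb"))[1]; w=wcam(o,dict(c0)); I=im.min(2); print(np.round(o["position"],4))
print("pred corners",proj(w,[[.518+a*.09*np.cos(.042)+b*.09*np.sin(.042),-.008-a*.09*np.sin(.042)+b*.09*np.cos(.042),.012] for a,b in((-1,-1),(1,-1),(1,1),(-1,1))]).round(0).tolist())
for r in(150,180,200,225):
    x=np.where(I[r,190:450]>180)[0]+190; print(r,x.min(),x.max(),(onz(w,[[x.min(),r],[x.max(),r]],.012)*1000).round(1)[:,:2].tolist())
for u in(240,262,372,395):
    y=np.where(I[80:300,u]>180)[0]+80; print("col",u,y.min(),y.max(),(onz(w,[[u,y.min()],[u,y.max()]],.012)*1000).round(1)[:,:2].tolist())
E
```

```text
clk 21.60 pos [0.519, -0.0066, 0.2808] tilt x_c 0.0112 cmd 0.0118 side -0.0004 F [-0.5, 0.1, -8.7] grip 0.25 100 knot dt 0.000
  tilt 0.0112 lean rel 0.0003 {-1: [np.float64(0.0), 18], 1: [np.float64(0.0), 18]}
  tilt 0.0113 lean rel -0.0005 {-1: [np.float64(-0.0), 18], 1: [np.float64(-0.0), 18]}
s 0.941  alpha 0.0050 om -0.0006 b 0.0060  sd [0.006, 0.0144, 0.0056]  innov [0.0012, -0.0011, 0.003, -0.0]
[[1, -1.3, 0.1, 0.0, -0.0006, -0.0132, -0.0], [1, -1.6, 0.1, 0.0, -0.0007, -0.0168, 0.0], [1, -1.5, 0.1, 0.0, -0.0007, -0.0161, -0.0], [1, -1.3, 0.1, 0.0, -0.0006, -0.0141, -0.0], [1, -1.2, 0.0, 0.0, -0.0005, -0.0121, 0.0], [1, -1.0, 0.0, 0.0, -0.0005, -0.0108, -0.0], [1, -1.0, 0.0, 0.0, -0.0005, -0.0108, 0.0]]
phi [-0.002, -0.005, -0.004, -0.002, -0.0, 0.001, 0.001, 0.001, 0.001, 0.001, 0.0, 0.0, -0.0, 0.0]
pred alpha [0.005, 0.005, 0.005, 0.004, 0.003, 0.002, 0.001, 0.0, 0.0, 0.0, -0.0, -0.0, 0.0, 0.0, -0.0]
pics/b21.65.png
[ 0.5192 -0.0092  0.2806]
pred corners [[248.0, 267.0], [394.0, 267.0], [403.0, 113.0], [239.0, 113.0]]
150 190 449 [[372.0, 48.6], [664.0, 36.2]]
180 190 449 [[367.3, 15.1], [665.7, 2.6]]
200 190 449 [[364.1, -8.1], [666.9, -20.7]]
225 217 396 [[392.3, -39.5], [605.7, -48.1]]
col 240 80 238 [[436.1, 119.2], [418.2, -56.6]]
col 262 80 274 [[459.8, 118.2], [440.8, -103.9]]
col 372 80 267 [[577.9, 112.9], [577.0, -100.1]]
col 395 80 282 [[602.5, 111.9], [605.4, -121.0]]
```

{"name": "step_arm", "arguments": {
  "moves": [
    [1,-1.3,0.1,0,-0.0006,-0.0132,0],
    [1,-1.6,0.1,0,-0.0007,-0.0168,0],
    [1,-1.5,0.1,0,-0.0007,-0.0161,0],
    [1,-1.3,0.1,0,-0.0006,-0.0141,0],
    [1,-1.2,0,0,-0.0005,-0.0121,0],
    [1,-1,0,0,-0.0005,-0.0108,0],
    [1,-1,0,0,-0.0005,-0.0108,0]
  ]
}}

```text
clock: 22.4
position: [0.5182, -0.0082, 0.2806]
ee_rot: [0.722, 0.692, -0.0, -0.0]
ft_force: [1.0, 0.4, -8.7]
grip_width: 0.259
grasp_force: 99.5
```

```bash
python3 go.py .5185 -.008 .2613 -.042 6 0 2
python3 - <<'E'
from h import *
import glob
f=sorted(glob.glob("pics/b2*.png"))[-1]; im=cv2.imread(f); print(f)
o=manip.get_obs(); c0=pickle.load(open("w3.pkl","rb"))[1]; w=wcam(o,dict(c0)); I=im.min(2).astype(float); print(np.round(o["position"],4))
def edge(seg):
    d=np.diff(cv2.GaussianBlur(seg[None],(1,1),0)[0]); i=int(np.argmax(d)); return i+.5,d[i]
for r in range(130,260,20):
    l,dl=edge(I[r,228:262]); q,dr=edge(I[r,415:378:-1]); P=onz(w,[[228+l,r],[415-q,r]],.012)*1000; print(r,round(228+l,1),int(dl),round(415-q,1),int(dr),P[:,:2].round(1).tolist(),"w",round(np.linalg.norm(P[1]-P[0]),1))
for u in(255,265,275,365,375,385):
    t,d=edge(I[100:130,u]); b,d2=edge(I[285:255:-1,u]); P=onz(w,[[u,100+t],[u,285-b]],.012)*1000; print("col",u,100+t,int(d),285-b,int(d2),P[:,:2].round(1).tolist())
E
```

```text
clk 22.40 pos [0.5182, -0.0082, 0.2806] tilt x_c 0.0011 cmd 0.0009 side -0.0002 F [1.0, 0.4, -8.7] grip 0.26 100 knot dt 0.000
  tilt 0.0011 lean rel 0.0096 {-1: [np.float64(0.9), 16], 1: [np.float64(0.8), 14]}
  tilt 0.0011 lean rel 0.0102 {-1: [np.float64(0.9), 16], 1: [np.float64(0.9), 14]}
s 0.940  alpha 0.0062 om 0.0076 b 0.0051  sd [0.0059, 0.0142, 0.0056]  innov [0.003, -0.0, 0.0037, 0.0004]
[[1, -0.8, 0.0, -0.7, -0.0003, -0.0079, 0.0], [1, -0.8, 0.0, -4.2, -0.0003, -0.008, -0.0], [1, -0.5, 0.0, -10.0, -0.0002, -0.0053, 0.0], [1, -0.2, 0.0, -15.8, -0.0001, -0.0024, -0.0], [1, -0.0, 0.0, -19.3, -0.0, -0.0001, -0.0], [1, -0.0, 0.0, -20.0, -0.0, -0.0001, -0.0]]
phi [-0.007, -0.007, -0.004, -0.001, 0.001, 0.001, 0.001, 0.001, 0.001, 0.001, 0.0, -0.0, -0.0, 0.0]
pred alpha [0.007, 0.006, 0.005, 0.004, 0.003, 0.002, 0.001, 0.0, 0.0, -0.0, -0.0, -0.0, 0.0, 0.0, -0.0]
pics/b22.45.png
[ 0.5182 -0.0081  0.2806]
130 244.5 34 400.5 69 [[437.7, 68.7], [611.1, 61.4]] w 173.5
150 245.5 29 399.5 38 [[436.8, 47.1], [610.4, 39.8]] w 173.7
170 240.5 24 398.5 58 [[428.9, 25.1], [609.6, 17.5]] w 180.8
190 241.5 21 391.5 36 [[427.8, 2.3], [601.8, -5.1]] w 174.2
210 242.5 24 390.5 31 [[426.6, -21.3], [600.9, -28.6]] w 174.4
230 243.5 24 394.5 48 [[425.4, -45.6], [606.0, -53.2]] w 180.7
250 245.5 30 393.5 50 [[425.4, -70.6], [605.1, -78.2]] w 179.8
col 255 117.5 32 265.5 43 [[450.6, 81.4], [435.2, -91.0]]
col 265 117.5 35 259.5 49 [[461.6, 80.9], [448.1, -83.8]]
col 275 117.5 30 256.5 8 [[472.6, 80.4], [460.6, -80.4]]
col 365 117.5 31 283.5 1 [[571.8, 76.3], [570.1, -120.5]]
col 375 117.5 31 278.5 41 [[582.8, 75.8], [582.6, -114.4]]
col 385 117.5 33 280.5 43 [[593.8, 75.3], [595.0, -117.5]]
```

{"name": "step_arm", "arguments": {
  "moves": [
    [1,-0.8,0,-0.7,-0.0003,-0.0079,0],
    [1,-0.8,0,-4.2,-0.0003,-0.008,0],
    [1,-0.5,0,-10,-0.0002,-0.0053,0],
    [1,-0.2,0,-15.8,-0.0001,-0.0024,0],
    [1,0,0,-19.3,0,-0.0001,0],
    [1,0,0,-20,0,-0.0001,0]
  ]
}}

```text
clock: 23.1
position: [0.5179, -0.0082, 0.2598]
ee_rot: [0.722, 0.692, -0.001, -0.001]
ft_force: [-0.6, -0.1, -8.1]
grip_width: 0.259
grasp_force: 99.5
```

```bash
python3 go.py .5183 -.008 .2263 -.042 8 0 2
```

```text
clk 23.10 pos [0.5179, -0.0082, 0.2598] tilt x_c 0.0021 cmd 0.0008 side -0.0003 F [-0.6, -0.1, -8.1] grip 0.26 100 knot dt 0.000
  tilt 0.0021 lean rel 0.0084 {-1: [np.float64(0.8), 17], 1: [np.float64(0.7), 13]}
  tilt 0.0016 lean rel 0.0086 {-1: [np.float64(0.8), 16], 1: [np.float64(0.8), 14]}
s 0.940  alpha 0.0050 om 0.0021 b 0.0045  sd [0.0059, 0.0139, 0.0056]  innov [0.0037, 0.0004, 0.0026, 0.0004]
[[1, -0.5, 0.0, -0.6, -0.0002, -0.0054, 0.0], [1, -0.6, 0.0, -3.6, -0.0002, -0.0055, 0.0], [1, -0.4, 0.0, -9.6, -0.0002, -0.0037, 0.0], [1, -0.3, 0.0, -17.5, -0.0001, -0.0018, 0.0], [1, -0.2, 0.0, -25.4, -0.0, -0.0004, -0.0], [1, -0.2, -0.0, -31.4, 0.0, 0.0002, 0.0], [1, -0.2, -0.0, -34.4, 0.0, 0.0003, 0.0], [1, -0.2, -0.0, -35.0, 0.0, 0.0003, 0.0]]
phi [-0.005, -0.005, -0.003, -0.001, 0.0, 0.001, 0.001, 0.001, 0.001, 0.0, 0.0, -0.0, -0.0, 0.0]
pred alpha [0.005, 0.005, 0.004, 0.003, 0.002, 0.001, 0.0, 0.0, -0.0, -0.0, -0.0, -0.0, 0.0, 0.0, -0.0]
```

{"name": "step_arm", "arguments": {
  "moves": [
    [1,-0.5,0,-0.6,-0.0002,-0.0054,0],
    [1,-0.6,0,-3.6,-0.0002,-0.0055,0],
    [1,-0.4,0,-9.6,-0.0002,-0.0037,0],
    [1,-0.3,0,-17.5,-0.0001,-0.0018,0],
    [1,-0.2,0,-25.4,0,-0.0004,0],
    [1,-0.2,0,-31.4,0,0.0002,0],
    [1,-0.2,0,-34.4,0,0.0003,0],
    [1,-0.2,0,-35,0,0.0003,0]
  ]
}}

```text
clock: 24.0
position: [0.5178, -0.0082, 0.2251]
ee_rot: [0.722, 0.692, -0.001, -0.001]
ft_force: [-0.9, -0.1, -8.0]
grip_width: 0.262
grasp_force: 99.5
```

```bash
python3 go.py .5183 -.008 .2183 -.042 6 0 2
```

```text
clk 24.00 pos [0.5178, -0.0082, 0.2251] tilt x_c 0.0018 cmd 0.0012 side -0.0002 F [-0.9, -0.1, -8.0] grip 0.26 100 knot dt 0.000
  tilt 0.0018 lean rel 0.0094 {-1: [np.float64(0.8), 16], 1: [np.float64(0.8), 12]}
  tilt 0.0014 lean rel 0.0104 {-1: [np.float64(0.9), 16], 1: [np.float64(0.9), 12]}
s 0.939  alpha 0.0089 om 0.0163 b 0.0034  sd [0.006, 0.0144, 0.0056]  innov [0.0026, 0.0004, 0.006, 0.0006]
[[1, -1.2, 0.1, -0.3, -0.0005, -0.0127, 0.0], [1, -1.2, 0.1, -1.7, -0.0005, -0.0129, 0.0], [1, -0.8, 0.0, -4.0, -0.0004, -0.0086, 0.0], [1, -0.4, 0.0, -6.3, -0.0002, -0.0038, 0.0], [1, -0.0, 0.0, -7.7, -0.0, -0.0, 0.0], [1, -0.0, 0.0, -8.0, -0.0, -0.0, 0.0]]
phi [-0.012, -0.012, -0.007, -0.003, 0.001, 0.001, 0.002, 0.002, 0.002, 0.001, 0.0, -0.0, -0.0, 0.0]
pred alpha [0.01, 0.01, 0.008, 0.006, 0.004, 0.002, 0.001, 0.0, 0.0, -0.0, -0.0, -0.0, 0.0, 0.0, -0.0]
```

{"name": "step_arm", "arguments": {
  "moves": [
    [1,-1.2,0.1,-0.3,-0.0005,-0.0127,0],
    [1,-1.2,0.1,-1.7,-0.0005,-0.0129,0],
    [1,-0.8,0,-4,-0.0004,-0.0086,0],
    [1,-0.4,0,-6,-0.0002,-0.0038,0],
    [1,0,0,-7,0,-0.001,0],
    [1,0,0,-7.5,0,-0.001,0]
  ]
}}

```text
clock: 24.7
position: [0.518, -0.0082, 0.2179]
ee_rot: [0.722, 0.692, -0.0, -0.0]
ft_force: [-0.2, -0.6, -8.3]
grip_width: 0.263
grasp_force: 99.5
```

{"name": "step_arm", "arguments": {
  "moves": [
    [1,0,0,-0.3,0,0,0],
    [1,0,0,-0.6,0,0,0],
    [1,0,0,-0.9,0,0,0],
    [1,0,0,-1.2,0,0,0],
    [1,0,0,-1.5,0,0,0]
  ]
}}

```text
clock: 25.2
position: [0.518, -0.0082, 0.2167]
ee_rot: [0.722, 0.692, 0.0, -0.0]
ft_force: [-0.9, 0.3, -8.3]
grip_width: 0.257
grasp_force: 99.5
```

{"name": "step_arm", "arguments": {
  "moves": [
    [1,0,0,-0.3,0,0,0],
    [1,0,0,-0.6,0,0,0],
    [1,0,0,-0.8,0,0,0]
  ]
}}

```text
clock: 25.5
position: [0.5182, -0.0082, 0.2162]
ee_rot: [0.722, 0.692, 0.0, 0.0]
ft_force: [0.3, 0.5, -4.3]
grip_width: 0.258
grasp_force: 100.2
```

{"name": "step_arm", "arguments": {
  "moves": [
    [1,0,0,-0.2,0,0,0],
    [1,0,0,-0.4,0,0,0]
  ]
}}

```text
clock: 25.7
position: [0.5184, -0.0082, 0.2162]
ee_rot: [0.722, 0.692, 0.0, 0.0]
ft_force: [-0.7, 0.4, 2.4]
grip_width: 0.261
grasp_force: 100.9
```

{"name": "step_arm", "arguments": {
  "moves": [
    [0.6,0,0,0,0,0,0],
    [0.5,0,0,0,0,0,0],
    [0.3,0,0,0,0,0,0],
    [0,0,0,0,0,0,0],
    [0,0,0,0,0,0,0],
    [0,0,0,0,0,0,0],
    [0,0,0,10,0,0,0],
    [0,0,0,30,0,0,0],
    [0,0,0,60,0,0,0],
    [0,0,0,100,0,0,0]
  ],
  "grip_force": 20
}}

```text
clock: 26.7
position: [0.5172, -0.0082, 0.3162]
ee_rot: [0.722, 0.692, -0.001, -0.001]
ft_force: [0.4, 0.8, 1.0]
grip_width: 0.997
grasp_force: 0.0
```

Run:
```python
from h import *
o=manip.get_obs(); c=manip.camera("wrist"); w=wcam(o,c); V=c["image"].max(2); print(np.round(o["position"],3),o["grip_width"],o["grasp_force"])
C={n:manip.camera(n) for n in("scene","side")}
z=np.zeros((600,800,3),np.uint8); z[:,:450]=cv2.resize(c["image"][60:460,170:470],(450,600)); z[:300,450:]=cv2.resize(C["scene"]["image"][200:350,290:465],(350,300),interpolation=2); z[300:,450:]=cv2.resize(C["side"]["image"][200:380,220:430],(350,300),interpolation=2)
cv2.imwrite("pics/end.png",z)
m=np.zeros(V.shape,np.uint8); m[100:345,280:360]=V[100:345,280:360]<50
k=max(cv2.findContours(m,0,1)[0],key=cv2.contourArea)[:,0]; print("handle",cv2.minAreaRect(onz(w,k,.275)[:,:2].astype(np.float32)*1000))
```

```text
[ 0.517 -0.008  0.316] 0.9970219519253054 0.0
handle ((522.8692626953125, -4.2490234375), (126.84259033203125, 31.068971633911133), 87.31153106689453)
```

View pics/end.png

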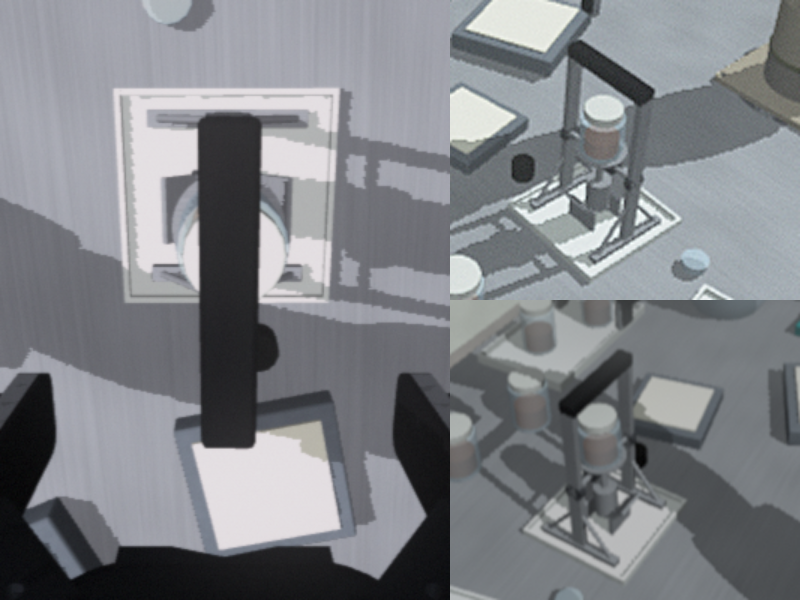

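The picture shows the carrier square in tray B, with the bob between the cheeks at (600,200) in the composite, the jar upright and the gripper clear. I'll let it settle and hand in.

{"name": "step_arm", "arguments": {
  "moves": [
    [0,0,0,30,0,0,0],
    [0,0,0,50,0,0,0],
    [0,0,0,50,0,0,0],
    [0,0,0,50,0,0,0],
    [0,0,0,50,0,0,0],
    [0,0,0,50,0,0,0],
    [0,0,0,50,0,0,0],
    [0,0,0,50,0,0,0],
    [0,0,0,50,0,0,0],
    [0,0,0,50,0,0,0]
  ]
}}

```text
clock: 27.85
position: [0.5179, -0.0082, 0.3654]
ee_rot: [0.722, 0.692, -0.0, -0.0]
ft_force: [0.0, -0.7, 0.3]
grip_width: 0.994
grasp_force: 0.0
```

{"name": "step_arm", "arguments": {
  "moves": [
    [0,0,0,0,0,0,0],
    [0,0,0,0,0,0,0],
    [0,0,0,0,0,0,0],
    [0,0,0,0,0,0,0],
    [0,0,0,0,0,0,0],
    [0,0,0,0,0,0,0],
    [0,0,0,0,0,0,0],
    [0,0,0,0,0,0,0],
    [0,0,0,0,0,0,0],
    [0,0,0,0,0,0,0]
  ]
}}

```text
clock: 28.85
position: [0.518, -0.0082, 0.3654]
ee_rot: [0.722, 0.692, 0.0, -0.0]
ft_force: [-0.5, -0.2, -0.7]
grip_width: 1.001
grasp_force: 0.0
```

```bash
python3 -c "
from workcell import manip
print(manip.hand_in())"
```

```text
the job is handed in; nothing more can be done
None
```

I handed the job in at about 29 s, with no verdict returned: the carrier was held balanced over the light box for about 7 s, then set down square in tray B and released with the jar upright.

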